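# Set out the gauges on the microscope's setting plate

## Robot

A 7-joint arm with a two-finger parallel gripper is mounted at the origin on the work surface. World frame = base frame: x ahead of the robot, y to its left, z up, the work surface at z = 0. Lengths are in mm, angles in rad, forces in N, time in s.
With the tool pointing down it reaches from about 400 to 875 mm from the base axis. Payload 6.5 kg.
Tool frame: the origin (TCP) lies at the very end of the fingers, on their centre line; the grasp point (between the pads) lies 19 mm behind it; z points along the fingers, x is the direction in which the jaws open and shut, and the axes are right-handed (so a half turn about z gives the same grasp; the last joint's range is limited). The gripper opens to 85 mm and grips with 20 to 120 N. Pads are 22 mm wide; open, the fingers measure 114 mm over their backs; the gripper's body (76 mm by 85 mm) begins 54 mm behind the grasp point. The pads swing forward as they close: fully open they stand 13 mm farther back than shut.
Start: joints at [-1.31, 0.536, -0.004, 1.538, 0.003, 1.067, -0.071], TCP at [208.654, 615.592, 231.29] pointing down, gripper open.
Joint ranges: [-2.7, 2.7], [-0.37, 2.16], [-1.27, 1.26], [0.24, 2.4], [-1.31, 4.45], [0.19, 1.91], [-2.76, 2.76]. Speed limits (rad/s): [2.39, 2.39, 3.14, 3.14, 3.14, 3.14, 3.14].

## Interface

Orientations are given as a rotation vector (axis times angle).
In Python, from plant import arm gives the robot as it stands. The module is installed in compiled form; this text tells all that it offers.
- The arm moves only by the tool send_rows, never from a script. Its argument "deltas" is a list of rows, each a list of 3 entries, a list of its own where there are three numbers: the turn, a rotation vector about the tool's x, y, z in degrees, then the shift along the tool's x, y, z in m, then the opening, from 0 (shut) to 1 (fully open). A call has 1 to 8 rows; each row shifts and turns the commanded pose from where the row before left it, along the tool's axes as they then stand; what a row does not reach is not made up. A row lasts 1/10 s, in which the tool goes at most 50 mm and 8.59 degrees, less where a joint would pass 70% of its speed; a pose out of reach is approached as far as the arm can. A call with a gripper value outside its range is refused whole. The fingers move at their own pace and stop on an object; "force" is the grip in N (left out, the last holds). Time passes only in rows, so rows that do not move let the fingers close. It gives the time, the measured TCP pose, the force and the opening at its end, in the units of the state.
- arm.state(): the state, without advancing time (a new reading comes with each control period).
- arm.snapshot(name): name is "scene" or "side" or "wrist"; returns a dict with "img" (384x512x3 uint8, blue, green, red), "mtx" (3x3 intrinsics, pixels), "world_to_cam" (4x4, takes a point from world to camera coordinates); the wrist camera has in their place "mount" (4x4, takes a point from camera to tool coordinates, whose origin is the TCP and whose axes are the tool frame's). Camera axes: x right, y up, looking along -z (the intrinsics and any distortion apply to the point x, -y, -z); pixel columns grow to the right and rows downward; lengths in mm; the calibration is good to about 2 mm. A picture is of the moment at which its call begins: read the wrist's pose just before it. There is no depth.
- arm.close_job(): hands the job in, once; it reports no verdict.
The state is a dict: "time_s": time; "qpos": joint angles; "joint_velocities": joint speeds; "effort": joint torques, N m; "ee_pos": TCP position; "tool_rot": TCP orientation; "force": force on the tool from outside, world axes, zero at the start; "moment": the same for the moment, N m; "width": finger opening in mm.
Only numpy, scipy, OpenCV 4.12 (cv2) and the standard library are available. Lean on these libraries where they do the work, as an engineer would, in place of code of your own. Each camera call takes 0.05 s, during which the arm holds its last target. There are 200 camera calls.

## Task

Lay out the grey plate for the measuring microscope, square to the plate as seen from the robot: riser block midway between the two posts with the ring gauge centred on top, V-block directly behind the round post (the far side), and stepped arbor directly in front of the square post (the robot's side), these two each with a clear gap of 30 mm to their post. Everything stands upright on the plate, the V-block's groove up and running towards its post. Do not knock the loupe or the gauge-block case about.

Things in the scene. Friction and masses are not known exactly. Their poses are not given: they have to be found in the camera images.
- plate: Fixed grey setting plate lying on the bench, 220 (x) by 260 (y) by 20 mm high. Origin: centre of its underside. x points away from the robot ('behind'), give or take 0.25 rad of yaw; y to the robot's left; z up. The two posts stand fixed on it 170 mm apart, 85 mm either side of its middle along y; which post is left and which right changes.
- round_post: Round steel post fixed on the plate, diameter 30 mm, 35 mm high. Origin: centre of its underside, on the plate's top face (20 mm above the bench). Axes parallel to the plate's.
- square_post: Square steel post fixed on the plate, 30 by 30 mm, 35 mm high. Origin: centre of its underside, on the plate's top face. Axes parallel to the plate's.
- riser: Loose square riser block of dark steel, 50 by 50 by 30 mm high, about 0.5 kg, flat top. Origin: centre of its underside; z up, x and y square to its sides.
- ring: Loose steel ring gauge lying flat, outside diameter 46 mm, bore 24 mm, 16 mm high, about 0.13 kg. Origin: centre of its underside, on the ring's axis (z).
- vblock: Loose steel V-block, 45 mm long (x, along the groove), 50 mm wide (y) and 35 mm high, about 0.4 kg, a 90 degree groove 19 mm deep along the middle of its top. The outer sides at y = +25 and -25 mm are flat and upright over the full height: grip there. Origin: centre of its underside; z up.
- arbor: Loose turned steel arbor standing on its flange: flange diameter 36 mm and 10 mm high, above it a plain stem of diameter 20 mm up to 45 mm total height, about 0.17 kg. Origin: centre of the flange's underside; z up the stem.
- loupe: Bystander: black eye loupe standing on the bench, diameter 38 mm, 30 mm high. Origin: centre of its underside.
- gauge_case: Bystander: open wooden gauge-block case, 90 (x) by 45 (y) by 20 mm high. Origin: centre of its underside.

How it is judged:
By the outcome, as a careful person would: the job done as asked, in the order asked, and still so for the second after the job is handed in, with the robot touching nothing.
It also fails if it takes over 99 s, if anything falls off the work surface, if the arm or the gripper's body presses on something with over 40 N, if the wrist force passes 120 N, or if a joint passes its speed limit or range.

## Working session

There is one attempt and no reset: what is moved stays moved. The work goes in short steps, Python scripts to look and compute and a tool call to move; the robot and the scene stay as the last step left them, time stands still between calls to the robot, and variables do not carry over. Pictures are saved under pics/ and viewed, about 12 in all and at most 16, crops included, and the job is handed in when it is done.

Besides the shell and the picture viewer there is one more tool, called after "Request:" by a JSON object that holds its "method" and its "body". send_rows: Moves the arm, as the interface text tells. Its arguments: {"type":"object","properties":{"deltas":{"type":"array","items":{"type":"array"}},"force":{"type":"number"}},"required":["deltas"]}

```bash
mkdir -p pics; cat > h.py <<'E'
import numpy as np, cv2
from scipy.spatial.transform import Rotation as R
from plant import arm
def snap(n,f):
    s=arm.state(); d=arm.snapshot(n); cv2.imwrite('pics/'+f+'.png',d['img'])
    if n=='wrist':
        T=np.eye(4);T[:3,:3]=R.from_rotvec(s['tool_rot']).as_matrix();T[:3,3]=s['ee_pos']
        c2w=T@np.array(d['mount'])
    else: c2w=np.linalg.inv(d['world_to_cam'])
    np.savez('pics/'+f+'.npz',c2w=c2w,mtx=d['mtx'],**({'dist':d['dist']} if 'dist' in d else {}))
    return d
def pix(f,uv,z):
    d=np.load('pics/'+f+'.npz');K=d['mtx'];c=d['c2w']
    uv=np.atleast_2d(np.array(uv,float))
    v=np.c_[(uv-K[:2,2])/[K[0,0],K[1,1]],np.ones(len(uv))]*[1,-1,-1]
    v=v@c[:3,:3].T; o=c[:3,3]; t=(z-o[2])/v[:,2]
    return o+v*t[:,None]
def proj(f,P):
    d=np.load('pics/'+f+'.npz');K=d['mtx'];c=np.linalg.inv(d['c2w'])
    p=np.atleast_2d(P)@c[:3,:3].T+c[:3,3]; p=p*[1,-1,-1]; q=p@K.T
    return q[:,:2]/q[:,2:]
E
python3 - <<'E'
from h import *
np.set_printoptions(suppress=True,precision=3)
print(arm.state())
for n in ['scene','side','wrist']:
    d=snap(n,n+'0'); print(n,{k:v for k,v in d.items() if k!='img'})
a=cv2.imread('pics/scene0.png');b=cv2.imread('pics/side0.png')
E
```

```text
{'time_s': 0.0, 'qpos': array([-1.31 ,  0.537, -0.004,  1.539,  0.003,  1.067, -0.071]), 'joint_velocities': array([ 0.   , -0.001,  0.   ,  0.001, -0.001,  0.   ,  0.001]), 'effort': array([  0.001, -58.341,   1.049, -25.91 ,   0.012,   0.01 ,  -0.   ]), 'ee_pos': array([208.499, 614.997, 230.408]), 'tool_rot': array([ 2.552,  1.83 , -0.002]), 'force': array([ 1.023, -1.068,  0.621]), 'moment': array([ 0.001, -0.029, -0.041]), 'width': 85.64507414892678}
scene {'mtx': array([[442.764,   0.   , 250.201],
       [  0.   , 442.764, 190.324],
       [  0.   ,   0.   ,   1.   ]]), 'world_to_cam': array([[   -0.302,     0.953,    -0.005,   154.978],
       [   -0.796,    -0.249,     0.552,   409.112],
       [    0.525,     0.171,     0.834, -1590.201],
       [    0.   ,     0.   ,     0.   ,     1.   ]])}
side {'mtx': array([[412.07 ,   0.   , 255.083],
       [  0.   , 412.07 , 191.528],
       [  0.   ,   0.   ,   1.   ]]), 'world_to_cam': array([[   -0.997,    -0.074,    -0.004,   515.737],
       [    0.045,    -0.653,     0.756,   -58.797],
       [   -0.059,     0.753,     0.655, -1148.671],
       [    0.   ,     0.   ,     0.   ,     1.   ]])}
wrist {'mtx': array([[292.692,   0.   , 252.836],
       [  0.   , 292.692, 193.184],
       [  0.   ,   0.   ,   1.   ]]), 'mount': array([[   1.   ,   -0.001,    0.   ,    0.852],
       [  -0.001,   -0.966,   -0.259,  -64.925],
       [   0.001,    0.259,   -0.966, -141.188],
       [   0.   ,    0.   ,    0.   ,    1.   ]])}
```

View pics/scene0.png

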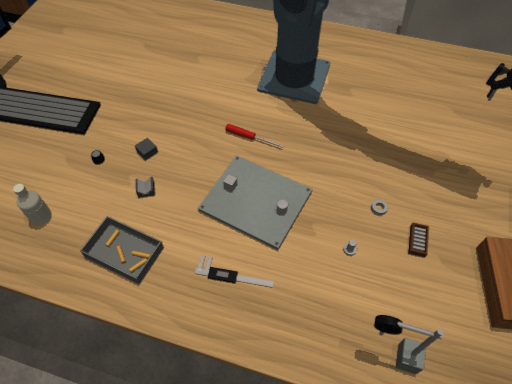

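View pics/side0.png

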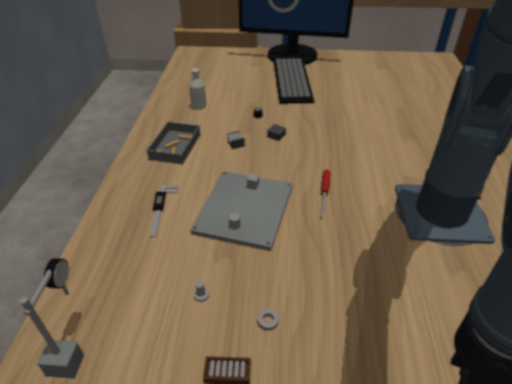

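```bash
python3 - <<'E'
from h import *
np.set_printoptions(suppress=True,precision=1)
pts=dict(riser=(147,149,15),vblock=(145,187,17),ring=(379,208,8),arbortop=(351,243,45),arborfl=(349,250,5),loupe=(97,157,15),case=(419,240,10),sq=(231,180,55),rnd=(282,205,55),p1=(237,158,20),p2=(311,189,20),p3=(277,243,20),p4=(200,209,20))
for k,v in pts.items(): print(k,pix('scene0',v[:2],v[2])[0])
pts=dict(riser=(276,131,15),vblock=(236,139,17),ring=(268,319,8),arborfl=(201,296,5),loupe=(258,112,15),case=(228,370,10),sq=(252,180,55),rnd=(235,217,55),p1=(291,182,20),p2=(272,246,20),p3=(195,234,20),p4=(226,174,20))
print()
for k,v in pts.items(): print(k,pix('side0',v[:2],v[2])[0])
a=cv2.imread('pics/scene0.png')
m=np.hstack([cv2.resize(a[130:210,80:160],(400,400),interpolation=3),cv2.resize(a[190:270,350:430],(400,400),interpolation=3)]);cv2.imwrite('pics/c1.png',m)
E
```

```text
riser [ 471.6 -353.2   15. ]
vblock [ 606.1 -296.9   17. ]
ring [466.6 374.    8. ]
arbortop [622.1 314.5  45. ]
arborfl [622.6 316.5   5. ]
loupe [ 546.9 -488.2   15. ]
case [538.  493.6  10. ]
sq [531.  -52.2  55. ]
rnd [568.8 110.1  55. ]
p1 [424.9 -70.6  20. ]
p2 [468.9 172.8  20. ]
p3 [668.3 125.2  20. ]
p4 [ 630.1 -113.2   20. ]

riser [ 470.8 -364.    15. ]
vblock [ 604.5 -301.7   17. ]
ring [461.5 372.5   8. ]
arborfl [616.7 322.7   5. ]
loupe [ 542.6 -489.9   15. ]
case [533.6 491.1  10. ]
sq [528.7 -40.   55. ]
rnd [560.4 112.8  55. ]
p1 [416.4 -81.3  20. ]
p2 [461.7 173.8  20. ]
p3 [661.7 146.8  20. ]
p4 [ 613.5 -105.9   20. ]
```

View pics/c1.png

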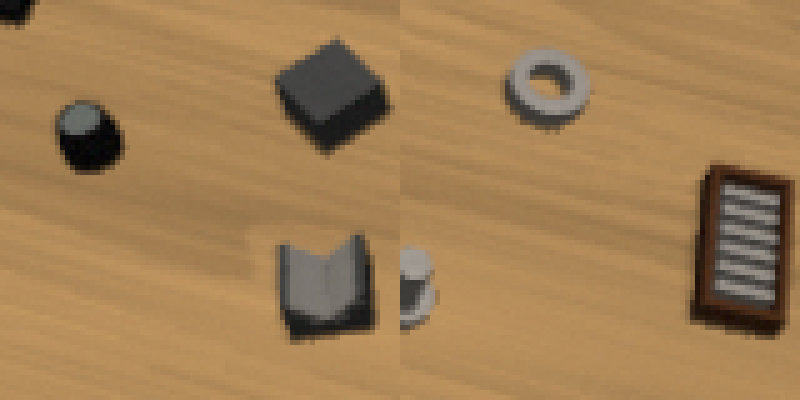

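Request:
{"method": "send_rows", "body": {"deltas": [[[0,0,-2],[-0.032,0.036,0],1],[[0,0,-2],[-0.032,0.036,0],1],[[0,0,-2],[-0.032,0.036,0],1],[[0,0,0],[-0.032,0.036,0],1],[[0,0,0],[-0.032,0.036,0],1],[[0,0,0],[-0.032,0.036,0],1],[[0,0,0],[-0.032,0.036,0],1]]}}

```text
time_s: 0.85
ee_pos: [397.5, 334.2, 231.3]
tool_rot: [-2.454, -1.962, -0.0]
force: [0.9, 1.1, 0.2]
width: 85.0
```

Request:
{"method": "send_rows", "body": {"deltas": [[[0,0,0],[-0.032,0.036,0],1],[[0,0,0],[-0.032,0.036,0],1],[[0,0,0],[-0.032,0.036,0],1],[[0,0,0],[-0.032,0.036,0],1],[[0,0,0],[-0.032,0.036,0],1],[[0,0,0],[-0.032,0.036,0],1],[[0,0,0],[0,0,0],1],[[0,0,0],[0,0,0],1]]}}

```text
time_s: 1.65
ee_pos: [565.2, 100.0, 230.9]
tool_rot: [-2.457, -1.958, 0.001]
force: [0.0, 1.0, -0.7]
width: 85.2
```

```bash
python3 - <<'E'
from h import *
np.set_printoptions(suppress=True,precision=3)
snap('wrist','w1'); s=arm.state(); print(s['ee_pos'],s['tool_rot'],s['time_s'],s['qpos'])
a=cv2.imread('pics/w1.png');cv2.imwrite('pics/w1b.png',cv2.resize(a,(800,600),interpolation=3))
E
```

```text
[564.586 101.773 230.91 ] [-2.453 -1.961  0.001] 1.7 [-0.393  0.409  0.178  1.754 -0.085  0.987  1.167]
```

View pics/w1b.png

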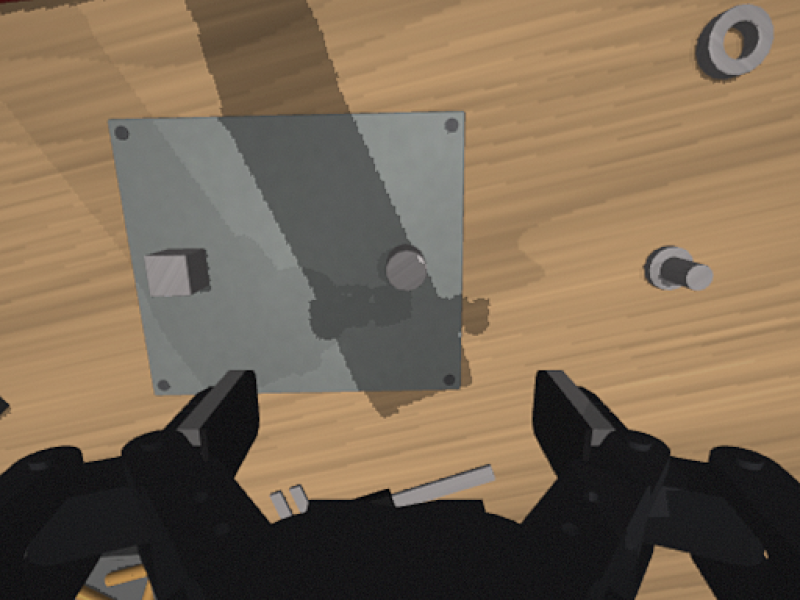

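```bash
cat >> h.py <<'E'
S=1.5625
def c800(p): return (np.atleast_2d(np.array(p,float))+.5)/S-.5
E
python3 - <<'E'
from h import *
np.set_printoptions(suppress=True,precision=1)
g=np.load('pics/w1.npz');
c=pix('w1',c800([(109,120),(465,112),(461,390),(155,395)]),20);print(c)
for i in range(4):
    d=c[(i+1)%4]-c[i];print(np.linalg.norm(d),np.arctan2(d[1],d[0]))
print('ctr',c.mean(0))
sq=pix('w1',c800([(146,255),(187,252),(190,293),(150,297)]),55);print(sq,sq.mean(0))
r=pix('w1',c800([(406,270)]),55);print(r, np.linalg.norm(r-sq.mean(0)),(r+sq.mean(0))/2)
d=(r-sq.mean(0))[0];print('yaw',np.arctan2(-d[0],d[1]))
print('arbor top',pix('w1',c800((699,276)),45),'flange',pix('w1',c800((673,268)),8),'ring',pix('w1',c800((739,40)),16))
E
```

```text
[[ 415.6  -77.1   20. ]
 [ 467.4  174.1   20. ]
 [ 680.7  130.8   20. ]
 [ 628.  -121.6   20. ]]
256.4379106026434 1.367423071076191
217.603275392074 -0.20031208090826164
257.8751577854411 -1.7765407684199084
216.9921540769187 2.934669024238836
ctr [547.9  26.6  20. ]
[[512.9 -66.2  55. ]
 [517.3 -37.6  55. ]
 [545.7 -45.4  55. ]
 [542.1 -74.3  55. ]] [529.5 -55.9  55. ]
[[563.6 108.7  55. ]] 168.05629454606273 [[546.6  26.4  55. ]]
yaw -0.2047061031998953
arbor top [[617.3 315.7  45. ]] flange [[619.  318.2   8. ]] ring [[463.5 369.9  16. ]]
```

Request:
{"method": "send_rows", "body": {"deltas": [[[0,0,0],[-0.048,0.0035,0.005],1],[[0,0,0],[-0.048,0.0035,0.005],1],[[0,0,0],[-0.048,0.0035,0.005],1],[[0,0,0],[-0.048,0.0035,0.005],1],[[0,0,0],[-0.048,0.0035,0.005],1],[[0,0,0],[-0.048,0.0035,0.005],1],[[0,0,0],[-0.048,0.0035,0.005],1]]}}

```text
time_s: 2.4
ee_pos: [515.0, -231.2, 196.2]
tool_rot: [-2.45, -1.966, -0.002]
force: [1.2, -1.2, -0.7]
width: 85.1
```

Request:
{"method": "send_rows", "body": {"deltas": [[[0,0,0],[-0.048,0.0035,0.005],1],[[0,0,0],[-0.048,0.0035,0.005],1],[[0,0,0],[0,0,0],1],[[0,0,0],[0,0,0],1]]}}

```text
time_s: 2.8
ee_pos: [500.7, -326.3, 185.9]
tool_rot: [-2.453, -1.961, -0.0]
force: [0.4, 0.9, -0.0]
width: 85.3
```

```bash
python3 - <<'E'
from h import *
np.set_printoptions(suppress=True,precision=3)
snap('wrist','w2'); s=arm.state(); print(s['ee_pos'],s['tool_rot'],s['time_s'],s['qpos'])
a=cv2.imread('pics/w2.png');cv2.imwrite('pics/w2b.png',cv2.resize(a,(800,600),interpolation=3))
E
```

```text
[ 501.472 -324.839  186.029] [-2.451 -1.964 -0.002] 2.85 [ 0.294  0.509  0.281  1.736 -0.172  0.921  1.997]
```

View pics/w2b.png

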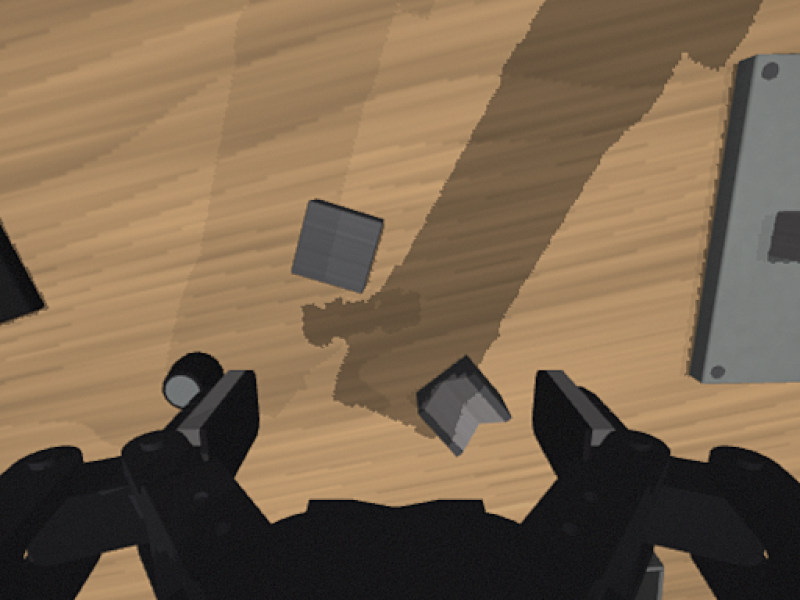

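```bash
cat >> h.py <<'E'
def quad(f,px,z):
    c=pix(f,c800(px),z); n=len(c)
    for i in range(n):
        d=c[(i+1)%n]-c[i]; print(' side %.1f ang %.2f deg'%(np.linalg.norm(d),np.degrees(np.arctan2(d[1],d[0]))))
    print(' ctr',c.mean(0)); return c.mean(0)
def to(x,y,z=None,ang=None):
    "remaining move to the target in present tool axes (m, deg)"
    s=arm.state();M=R.from_rotvec(s['tool_rot']).as_matrix();p=np.array(s['ee_pos'])
    a=np.degrees(np.arctan2(M[1,0],M[0,0])); z=p[2] if z is None else z
    d=M.T@(np.array([x,y,z])-p)/1000
    w=0 if ang is None else -((ang-a+90)%180-90)
    tilt=np.degrees(np.arccos(-M[2,2]))
    print('at',p.round(1),'ang %.1f tilt %.1f'%(a,tilt),'shift',d.round(4),'turn z %.1f'%w,'q',np.round(s['qpos'],2),'F',np.round(s['force'],1),'w %.1f t %.1f'%(s['width'],s['time_s']))
E
python3 - <<'E'
from h import *
np.set_printoptions(suppress=True,precision=1)
q=quad('w2',[(311,200),(383,219),(363,292),(293,273)],30)
to(q[0],q[1],60)
E
```

```text
side 47.1 ang 62.68 deg
 side 50.1 ang -28.57 deg
 side 47.8 ang -118.37 deg
 side 49.2 ang 150.61 deg
 ctr [ 470.4 -357.3   30. ]
at [ 501.5 -324.8  186. ] ang 77.4 tilt 0.1 shift [-0.  -0.   0.1] turn z 0.0 q [ 0.3  0.5  0.3  1.7 -0.2  0.9  2. ] F [ 0.7  0.2 -0.8] w 85.5 t 2.9
```

Request:
{"method": "send_rows", "body": {"deltas": [[[0,0,7.7],[0,0,0],1],[[0,0,7.7],[0,0,0],1],[[0,0,0],[-0.022,-0.006,0.045],1],[[0,0,0],[-0.0215,-0.006,0.045],1],[[0,0,0],[0,0,0],1],[[0,0,0],[0,0,0],1]]}}

```text
time_s: 3.45
ee_pos: [470.4, -357.2, 96.4]
tool_rot: [-2.691, -1.617, -0.0]
force: [1.1, 0.4, -0.0]
width: 85.6
```

```bash
python3 - <<'E'
from h import *
to(470.4,-357.3,5,61.8)
E
```

```text
at [ 470.4 -357.2   96.4] ang 62.0 tilt 0.1 shift [-0.0003  0.0002  0.0914] turn z 0.2 q [ 0.35  0.63  0.31  1.81 -0.27  0.75  1.88] F [ 1.1  0.4 -0. ] w 85.6 t 3.5
```

Request:
{"method": "send_rows", "body": {"deltas": [[[0,0,0],[0,0,0.03],1],[[0,0,0],[0,0,0.03],1],[[0,0,0],[0,0,0.02],1],[[0,0,0],[0,0,0.011],1],[[0,0,0],[0,0,0],1]], "force": 50}}

```text
time_s: 3.95
ee_pos: [471.2, -358.1, 6.0]
tool_rot: [-2.692, -1.618, -0.002]
force: [-0.8, -0.7, 0.3]
width: 85.4
```

Request:
{"method": "send_rows", "body": {"deltas": [[[0,0,0],[0,0,0],0],[[0,0,0],[0,0,0],0],[[0,0,0],[0,0,0],0],[[0,0,0],[0,0,0],0],[[0,0,0],[0,0,0],0],[[0,0,0],[0,0,0],0]]}}

```text
time_s: 4.55
ee_pos: [471.0, -360.0, 7.6]
tool_rot: [2.693, 1.614, 0.003]
force: [-1.2, 2.4, 7.0]
width: 49.5
```

```bash
python3 - <<'E'
from h import *
to(546.6,26.4,100,78.3)
E
```

```text
at [ 471.  -360.     7.6] ang 61.9 tilt 0.1 shift [ 0.3765 -0.1153 -0.0925] turn z -16.4 q [ 0.39  0.77  0.25  1.82 -0.32  0.59  1.92] F [-1.2  2.4  7. ] w 49.5 t 4.5
```

Request:
{"method": "send_rows", "body": {"deltas": [[[0,0,0],[0,0,-0.02],0],[[0,0,0],[0,0,-0.035],0],[[0,0,0],[0,0,-0.04],0],[[0,0,-8.2],[0,0,0],0],[[0,0,-8.2],[0,0,0],0],[[0,0,0],[0.035,0,0],0],[[0,0,0],[0.04,0,0],0],[[0,0,0],[0.04,0,0],0]]}}

```text
time_s: 5.35
ee_pos: [492.8, -245.9, 101.1]
tool_rot: [-2.438, -1.981, -0.0]
force: [0.9, 0.2, -4.6]
width: 48.8
```

Request:
{"method": "send_rows", "body": {"deltas": [[[0,0,0],[0.04,0,0],0],[[0,0,0],[0.04,0,0],0],[[0,0,0],[0.04,0,0],0],[[0,0,0],[0.04,0,0],0],[[0,0,0],[0.04,0,0],0],[[0,0,0],[0.04,0,0],0],[[0,0,0],[0.035,-0.004,0],0]]}}

```text
time_s: 6.05
ee_pos: [545.5, 25.4, 101.2]
tool_rot: [2.436, 1.984, 0.001]
force: [1.0, -0.3, -3.6]
width: 49.4
```

Request:
{"method": "send_rows", "body": {"deltas": [[[0,0,0],[0,0,0],0],[[0,0,0],[0,0,0],0]]}}

```text
time_s: 6.25
ee_pos: [544.8, 24.1, 101.0]
tool_rot: [-2.434, -1.986, 0.0]
force: [-0.3, -0.4, -4.2]
width: 49.2
```

```bash
python3 - <<'E'
from h import *
snap('wrist','w3'); to(546.6,26.4,26,78.3)
a=cv2.imread('pics/w3.png');cv2.imwrite('pics/w3b.png',cv2.resize(a,(800,600),interpolation=3))
E
```

```text
at [544.7  22.6 101. ] ang 78.3 tilt 0.0 shift [0.0042 0.0011 0.075 ] turn z -0.0 q [-0.31  0.55  0.24  1.92 -0.19  0.69  1.41] F [ 0.2 -0.9 -4.1] w 49.1 t 6.3
```

View pics/w3b.png

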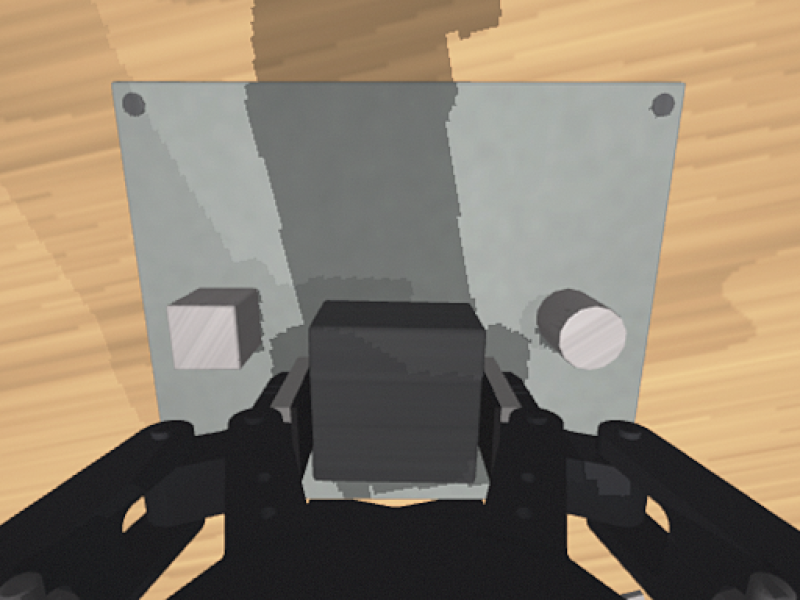

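```bash
python3 - <<'E'
from h import *
np.set_printoptions(suppress=True,precision=1)
print('riser');q=quad('w3',[(309,328),(486,332),(476,482),(314,480)],124.5)
print('riser bottom front',pix('w3',c800([(326,301),(470,303)]),94.5))
print('sq');a=quad('w3',[(167,305),(237,305),(240,369),(175,369)],55)
b=pix('w3',c800((592.5,331)),55)[0];print(b)
print('mid',(a+b)/2,np.linalg.norm(a-b),'yaw',np.degrees(np.arctan2(-(b-a)[0],(b-a)[1])))
e=pix('w3',c800([(112,82),(684,83)]),20);print('front corners',e,np.linalg.norm(e[0]-e[1]),e.mean(0)+110*np.array([np.cos(-.204),np.sin(-.204),0]))
E
```

```text
riser
 side 47.9 ang 77.11 deg
 side 47.0 ang -12.23 deg
 side 48.2 ang -102.32 deg
 side 47.5 ang 167.46 deg
 ctr [543.2  25.5 124.5]
riser bottom front [[515.1   7.3  94.5]
 [525.4  54.3  94.5]]
sq
 side 29.7 ang 78.47 deg
 side 29.3 ang -14.07 deg
 side 28.7 ang -101.52 deg
 side 29.3 ang 167.98 deg
 ctr [529.6 -56.2  55. ]
[560.1 108.4  55. ]
mid [544.8  26.1  55. ] 167.416356085654 yaw -10.493131010531593
front corners [[414.9 -77.6  20. ]
 [466.3 172.1  20. ]] 254.92418015250706 [548.3  25.   20. ]
```

```bash
cat > fit.py <<'E'
from h import *
from scipy.optimize import least_squares
D={}
def prj(f,P,cp):
    # cp: small camera correction in camera axes: rot (rad) and shift (mm)
    if f not in D: d=np.load('pics/'+f+'.npz');D[f]=(d['mtx'],np.linalg.inv(d['c2w']))
    K,w=D[f];p=np.asarray(P)@w[:3,:3].T+w[:3,3]
    p=R.from_rotvec(cp[:3]).apply(p)+cp[3:6]
    q=(p*[1,-1,-1])@K.T;return q[:,:2]/q[:,2:]
def body(x,y,z,a,L):
    c,s=np.cos(a),np.sin(a);L=np.asarray(L,float)
    return np.c_[x+c*L[:,0]-s*L[:,1],y+s*L[:,0]+c*L[:,1],z+L[:,2]]
PL=[(-110,-130,20),(-110,130,20),(110,130,20),(110,-130,20),(-15,-100,55),(-15,-70,55),(15,-70,55),(15,-100,55),(0,85,55)]
E
python3 - <<'E'
from fit import *
np.set_printoptions(suppress=True,precision=2)
w1=c800([(109,120),(465,112),(461,390),(155,395),(146,255),(187,252),(190,293),(150,297),(406,270)])
i3=[0,1,4,5,6,7,8];w3=c800([(112,82),(684,83),(167,305),(237,305),(240,369),(175,369),(592.5,331)])
r3=c800([(309,328),(486,332),(476,482),(314,480),(326,301),(470,303)])
RI=[(-25,-25,30),(-25,25,30),(25,25,30),(25,-25,30),(-25,-25,0),(-25,25,0)]
def res(v):
    cp=v[:6];P=body(v[6],v[7],0,v[8],PL);Q=body(*v[9:13],RI)
    return np.r_[(prj('w1',P,cp)-w1).ravel(),(prj('w3',P[i3],cp)-w3).ravel(),(prj('w3',Q,cp)-r3).ravel(),cp[:3]/.01,cp[3:]/2]
o=least_squares(res,[0]*6+[547,26,-.2,544,25,94,-.2],loss='soft_l1')
print(o.x, o.cost);print(o.fun[:-6].reshape(-1,2))
np.save('cp.npy',o.x[:6])
v=o.x;c,s=np.cos(v[8]),np.sin(v[8]);d=v[6:8]-v[9:11];print('need world',d,'plate frame',c*d[0]+s*d[1],-s*d[0]+c*d[1],'dyaw deg',np.degrees(v[8]-v[12]))
E
```

```text
[ -0.     0.    -0.    -0.04   0.48  -3.85 546.07  25.93  -0.2  545.09
  25.42  92.36  -0.21] 11.534275392548585
[[-0.58 -0.47]
 [-0.02 -0.79]
 [-0.22 -0.3 ]
 [-0.04  0.28]
 [-0.97  0.11]
 [-0.16  1.45]
 [ 1.57  1.58]
 [ 0.74 -0.43]
 [ 0.22  0.32]
 [-0.11  0.1 ]
 [ 0.55 -0.34]
 [-0.1  -0.48]
 [-0.54 -0.42]
 [ 1.28 -0.1 ]
 [ 0.16 -0.16]
 [-1.06  4.25]
 [ 0.55 -0.28]
 [-0.04 -0.98]
 [-0.52  0.65]
 [ 0.5   0.33]
 [-0.25 -0.01]
 [-0.3   0.25]]
need world [0.97 0.52] plate frame 0.8538058510767698 0.6988260941672815 dyaw deg 0.9192492621286324
```

Request:
{"method": "send_rows", "body": {"deltas": [[[0,0,-0.9],[0.0007,0.0009,0.025],0],[[0,0,0],[0,0,0.025],0],[[0,0,0],[0,0,0.015],0],[[0,0,0],[0,0,0.004],0],[[0,0,0],[0,0,0],0]]}}

```text
time_s: 6.8
ee_pos: [546.0, 22.7, 31.8]
tool_rot: [-2.422, -2.001, 0.001]
force: [-0.7, 0.8, -4.4]
width: 49.0
```

Request:
{"method": "send_rows", "body": {"deltas": [[[0,0,0],[0,0,0.0012],0],[[0,0,0],[0,0,0],0]]}}

```text
time_s: 7.0
ee_pos: [547.0, 23.5, 31.6]
tool_rot: [2.421, 2.001, 0.002]
force: [0.6, 0.1, -3.0]
width: 48.9
```

Request:
{"method": "send_rows", "body": {"deltas": [[[0,0,0],[0,0,0.001],0],[[0,0,0],[0,0,0],0]]}}

```text
time_s: 7.2
ee_pos: [546.4, 23.6, 30.1]
tool_rot: [2.421, 2.002, 0.001]
force: [-0.5, -0.5, -4.9]
width: 48.8
```

Request:
{"method": "send_rows", "body": {"deltas": [[[0,0,0],[0,0,0.001],0],[[0,0,0],[0,0,0],0]]}}

```text
time_s: 7.4
ee_pos: [546.1, 23.6, 28.7]
tool_rot: [-2.421, -2.002, 0.0]
force: [-0.3, 0.2, -5.3]
width: 49.1
```

Request:
{"method": "send_rows", "body": {"deltas": [[[0,0,0],[0,0,0.001],0],[[0,0,0],[0,0,0],0]]}}

```text
time_s: 7.6
ee_pos: [546.3, 23.6, 27.7]
tool_rot: [2.421, 2.002, 0.0]
force: [-0.1, -0.4, -4.5]
width: 48.8
```

Request:
{"method": "send_rows", "body": {"deltas": [[[0,0,0],[0,0,0.001],0],[[0,0,0],[0,0,0],0]]}}

```text
time_s: 7.8
ee_pos: [546.2, 23.6, 27.6]
tool_rot: [-2.421, -2.002, -0.0]
force: [-4.4, -0.0, 8.7]
width: 48.8
```

```bash
python3 - <<'E'
from h import *
snap('wrist','w4'); to(546.6,26.4,26,78.3)
a=cv2.imread('pics/w4.png');cv2.imwrite('pics/w4b.png',cv2.resize(a,(800,600),interpolation=3))
E
```

```text
at [546.2  23.6  27.6] ang 79.2 tilt 0.0 shift [ 0.0028 -0.0002  0.0016] turn z 0.9 q [-0.27  0.68  0.19  1.93 -0.23  0.55  1.46] F [-4.4 -0.4  8.2] w 49.0 t 7.8
```

View pics/w4b.png

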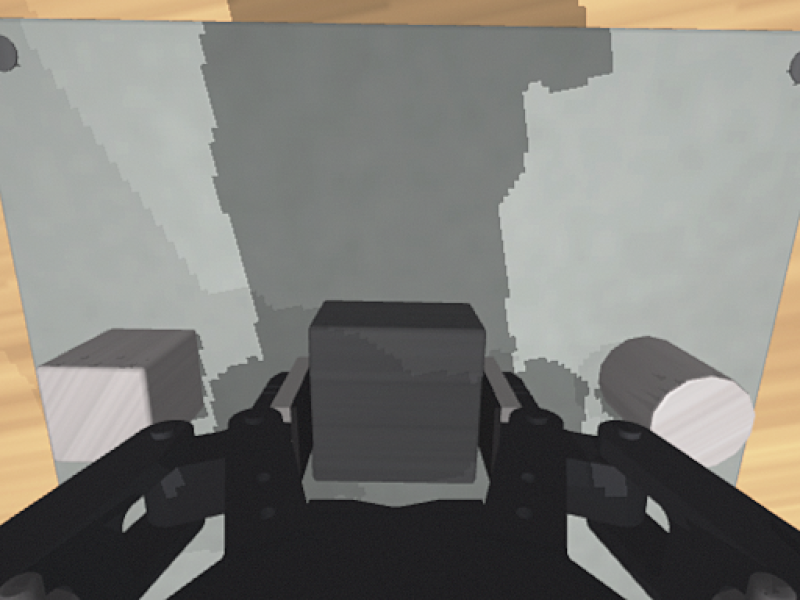

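```bash
cat >> fit.py <<'E'
def solve(f,pidx,ppx,L=None,lpx=None,z0=None,g=None,show=True):
    """plate pose (cp from file) from plate points, and body pose at height z0"""
    cp=np.load('cp.npy');ppx=c800(ppx)
    o=least_squares(lambda v:(prj(f,body(v[0],v[1],0,v[2],np.array(PL)[pidx]),cp)-ppx).ravel(),[546,26,-.2],loss='soft_l1',x_scale=[1,1,.01])
    v=o.x; 
    if show: print('plate',v.round(3),'res',o.fun.reshape(-1,2).round(1).tolist())
    if L is None:return v
    lpx=c800(lpx)
    o=least_squares(lambda u:(prj(f,body(u[0],u[1],z0,u[2],L),cp)-lpx).ravel(),g,loss='soft_l1',x_scale=[1,1,.01]);u=o.x
    c,s=np.cos(v[2]),np.sin(v[2]);d=u[:2]-v[:2]
    print('body',u.round(3),'res',o.fun.reshape(-1,2).round(1).tolist());print('in plate frame',round(c*d[0]+s*d[1],2),round(-s*d[0]+c*d[1],2),'yaw deg',round(np.degrees(u[2]-v[2]),2))
    return v,u
RI=[(-25,-25,30),(-25,25,30),(25,25,30),(25,-25,30),(-25,-25,0),(-25,25,0)]
E
python3 - <<'E'
from fit import *
solve('w4',[4,5,7,8],[(38,366),(148,365),(58,462),(703,422)],RI,[(309,328),(486,332),(476,482),(314,480),(326,301),(470,303)],20,[546,26,-.2])
E
```

```text
plate [ 5.46483e+02  2.60350e+01 -1.95000e-01] res [[0.9, -0.3], [-0.0, 1.1], [0.3, -0.7], [-3.0, -0.4]]
body [ 5.46135e+02  2.49320e+01 -2.01000e-01] res [[0.1, -0.4], [0.4, -1.1], [-0.2, 1.3], [0.1, 1.0], [-0.6, -0.2], [-0.0, 0.1]]
in plate frame -0.13 -1.15 yaw deg -0.35
```

Request:
{"method": "send_rows", "body": {"deltas": [[[0,0,0],[0,0,-0.003],0],[[0,0,-0.2],[0.0011,0.0001,0],0],[[0,0,0],[0,0,0.002],0],[[0,0,0],[0,0,0.001],0],[[0,0,0],[0,0,0],0]]}}

```text
time_s: 8.35
ee_pos: [546.7, 24.9, 27.6]
tool_rot: [-2.417, -2.006, -0.001]
force: [-3.5, 0.9, 10.5]
width: 49.2
```

Request:
{"method": "send_rows", "body": {"deltas": [[[0,0,0],[0,0,0],0.7],[[0,0,0],[0,0,0],0.8],[[0,0,0],[0,0,0],1],[[0,0,0],[0,0,0],1],[[0,0,0],[0,0,-0.03],1],[[0,0,0],[0,0,-0.04],1],[[0,0,0],[0,0,-0.04],1]]}}

```text
time_s: 9.05
ee_pos: [546.0, 24.5, 137.6]
tool_rot: [-2.417, -2.006, 0.002]
force: [0.7, -0.5, -0.4]
width: 85.5
```

```bash
python3 - <<'E'
from h import *
snap('wrist','w5'); to(465,372,150,78.3)
a=cv2.imread('pics/w5.png');cv2.imwrite('pics/w5b.png',cv2.resize(a,(800,600),interpolation=3))
E
```

```text
at [550.2  24.5 144. ] ang 79.3 tilt 0.5 shift [ 0.3257 -0.148  -0.0063] turn z 1.0 q [-0.32  0.49  0.25  1.89 -0.17  0.77  1.41] F [ 1.9 -0.5  5.2] w 85.1 t 9.1
```

View pics/w5b.png

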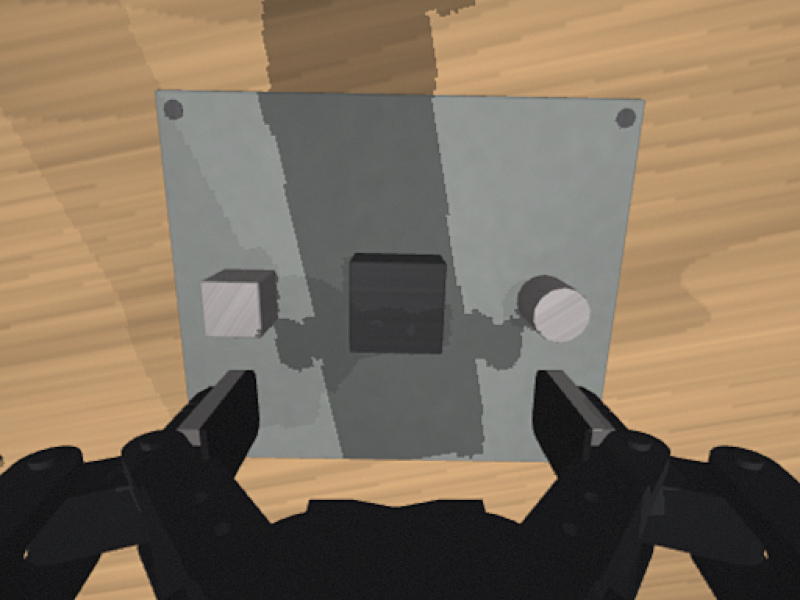

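```bash
python3 - <<'E'
from fit import *
solve('w5',[0,1,4,5,6,7,8],[(156,90),(644,100),(202,282),(260,281),(261,335),(205,337),(561,315)],RI[:4],[(349,263),(446,264),(443,353),(349,351)],20,[546,26,-.2])
E
```

```text
plate [ 5.4610e+02  2.5912e+01 -1.9900e-01] res [[-0.5, 0.1], [0.6, -0.2], [-0.9, -1.0], [-0.3, 0.3], [1.1, 1.5], [0.4, -0.4], [-0.3, 0.2]]
body [ 5.45749e+02  2.60880e+01 -1.96000e-01] res [[-0.1, -1.0], [0.1, -0.7], [-0.6, 0.8], [0.5, 1.2]]
in plate frame -0.38 0.1 yaw deg 0.19
```

Request:
{"method": "send_rows", "body": {"deltas": [[[0,0,0],[0.0407,-0.0125,0],1],[[0,0,0],[0.0407,-0.0125,0],1],[[0,0,0],[0.0407,-0.0125,0],1],[[0,0,0],[0.0407,-0.0125,0],1],[[0,0,0],[0.0407,-0.0125,0],1],[[0,0,0],[0.0407,-0.0125,0],1],[[0,0,0],[0.0407,-0.0125,0],1],[[0,0,0],[0.0407,-0.0125,0],1]]}}

```text
time_s: 9.9
ee_pos: [507.8, 364.8, 136.4]
tool_rot: [2.417, 2.006, -0.0]
force: [0.9, -0.5, -0.3]
width: 85.6
```

Request:
{"method": "send_rows", "body": {"deltas": [[[0,0,0],[0,0,0],1],[[0,0,0],[0,0,0],1]]}}

```text
time_s: 10.1
ee_pos: [507.5, 364.0, 136.1]
tool_rot: [2.415, 2.009, -0.001]
force: [-0.4, -0.7, 0.1]
width: 85.6
```

```bash
python3 - <<'E'
from h import *
snap('wrist','w6'); to(465,372,150,78.3)
a=cv2.imread('pics/w6.png');cv2.imwrite('pics/w6b.png',cv2.resize(a,(800,600),interpolation=3))
E
```

```text
at [508.3 362.2 136.2] ang 79.4 tilt 0.1 shift [ 0.0017 -0.0444 -0.0138] turn z 1.1 q [-0.85  0.61  0.22  1.69 -0.17  0.86  0.83] F [ 0.1  0.2 -0.3] w 85.5 t 10.2
```

View pics/w6b.png

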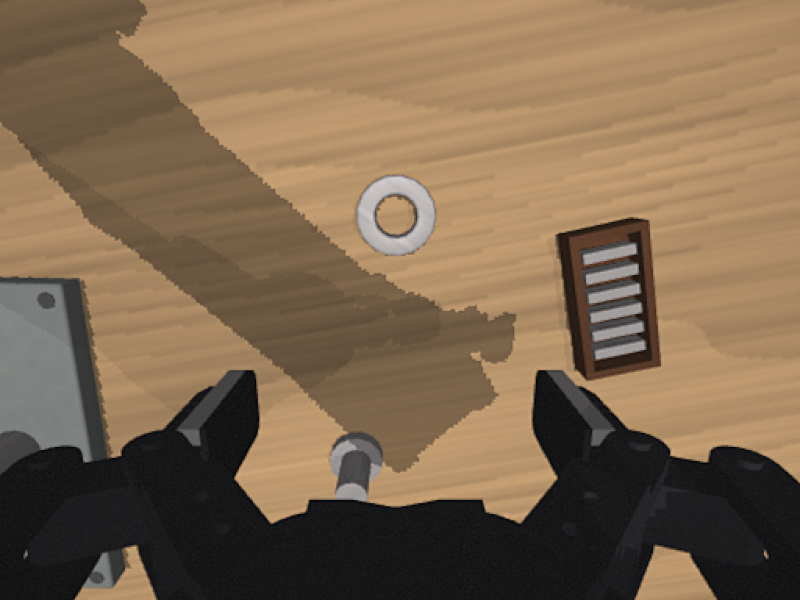

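```bash
cat >> fit.py <<'E'
def pixc(f,p,z):
    cp=np.load('cp.npy');p=c800(p)
    return least_squares(lambda v:(prj(f,[[v[0],v[1],z]],cp)-p).ravel(),[500,0]).x
E
python3 - <<'E'
from fit import *
r=pixc('w6',(396.5,215.5),16);print(r,pixc('w6',(357,215.5),16),pixc('w6',(436,215.5),16))
print('arbor',pixc('w6',(357,458),10))
to(r[0],r[1],6)
E
```

```text
[461.70813024 373.70686524] [457.7157279 351.5017171] [465.69922061 395.90471642]
arbor [615.71826512 319.07836262]
at [508.3 362.2 136.2] ang 79.4 tilt 0.1 shift [ 0.0029 -0.0479  0.1302] turn z 0.0 q [-0.85  0.61  0.22  1.69 -0.17  0.86  0.83] F [ 0.1  0.2 -0.3] w 85.5 t 10.2
```

Request:
{"method": "send_rows", "body": {"deltas": [[[0,0,0],[0.002,-0.024,0.02],1],[[0,0,0],[0,-0.024,0.035],1],[[0,0,0],[0,0,0.04],1],[[0,0,0],[0,0,0.025],1],[[0,0,0],[0,0,0.0067],1],[[0,0,0],[0,0,0],1]], "force": 35}}

```text
time_s: 10.75
ee_pos: [461.9, 372.0, 9.6]
tool_rot: [2.419, 2.003, -0.003]
force: [0.4, -0.3, 0.5]
width: 85.2
```

Request:
{"method": "send_rows", "body": {"deltas": [[[0,0,0],[0,0,0],0.45],[[0,0,0],[0,0,0],0.45],[[0,0,0],[0,0,0],0.4],[[0,0,0],[0,0,0],0.4],[[0,0,0],[0,0,0],0.3],[[0,0,0],[0,0,0],0.3],[[0,0,0],[0,0,0],0.3]]}}

```text
time_s: 11.45
ee_pos: [462.3, 374.3, 11.9]
tool_rot: [2.418, 2.006, 0.003]
force: [-2.1, -2.0, 11.0]
width: 42.6
```

```bash
python3 - <<'E'
from h import *
to(546,24.6,110,78.6)
E
```

```text
at [462.3 374.3  11.9] ang 79.4 tilt 0.1 shift [-0.3281  0.1469 -0.0984] turn z 0.8 q [-0.88  0.76  0.17  1.81 -0.21  0.59  0.8 ] F [-2.1 -2.  11. ] w 42.6 t 11.4
```

```bash
python3 - <<'E'
from h import *
snap('wrist','w7')
a=cv2.imread('pics/w7.png');cv2.imwrite('pics/w7b.png',cv2.resize(a[150:384,80:432],(800,532),interpolation=3))
E
```

```text
(no output)
```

View pics/w7b.png

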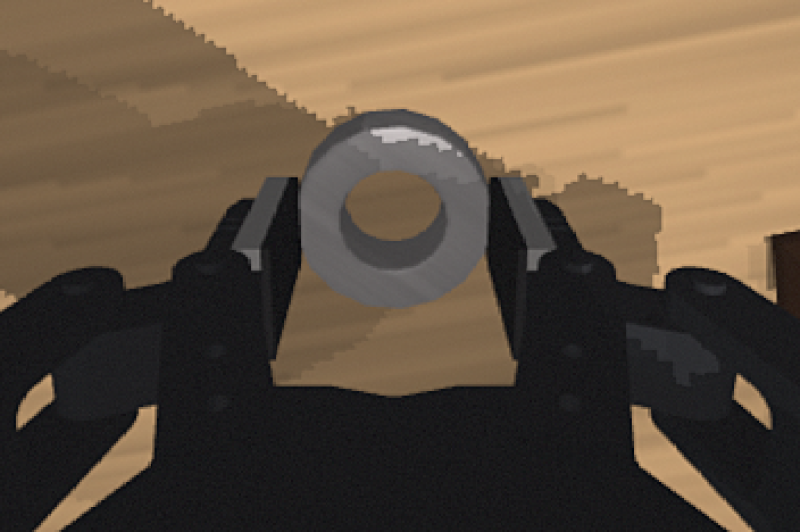

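```bash
python3 - <<'E'
from fit import *
f=lambda x,y:np.array([x*.44+80,y*.44+150])*S
d=np.load('pics/w7.npz')['c2w']
for z in (16,18,20):print(z,pixc('w7',f(395,214),z),np.linalg.norm(pixc('w7',f(301,214),z)-pixc('w7',f(489,214),z)))
to(461,374)
E
```

```text
16 [461.65809242 375.78241959] 43.136333128124015
18 [460.75468171 375.94176038] 42.52363582728975
20 [459.85127099 376.10110117] 41.91093853143081
at [462.3 374.3  11.9] ang 79.4 tilt 0.1 shift [-0.0005 -0.0013 -0.    ] turn z 0.0 q [-0.88  0.76  0.17  1.81 -0.21  0.59  0.8 ] F [-2.  -1.9 10. ] w 43.0 t 11.5
```

Request:
{"method": "send_rows", "body": {"deltas": [[[0,0,0],[0,0,-0.02],0.3],[[0,0,0.8],[0,0,-0.04],0.3],[[0,0,0],[0,0,-0.045],0.3],[[0,0,0],[-0.032,0.015,0],0.3],[[0,0,0],[-0.037,0.0165,0],0.3],[[0,0,0],[-0.037,0.0165,0],0.3],[[0,0,0],[-0.037,0.0165,0],0.3],[[0,0,0],[-0.037,0.0165,0],0.3]]}}

```text
time_s: 12.3
ee_pos: [505.4, 180.0, 115.7]
tool_rot: [2.431, 1.989, 0.002]
force: [0.9, -0.8, -2.2]
width: 42.5
```

Request:
{"method": "send_rows", "body": {"deltas": [[[0,0,0],[-0.037,0.0165,0],0.3],[[0,0,0],[-0.037,0.0165,0],0.3],[[0,0,0],[-0.037,0.0165,0],0.3],[[0,0,0],[-0.036,0.0165,0],0.3],[[0,0,0],[0,0,0],0.3],[[0,0,0],[0,0,0],0.3]]}}

```text
time_s: 12.9
ee_pos: [540.9, 23.2, 115.5]
tool_rot: [2.434, 1.986, 0.001]
force: [-0.7, 0.7, -2.1]
width: 42.9
```

```bash
python3 - <<'E'
from h import *
to(546,24.6,72,78.6)
E
```

```text
at [540.9  23.2 115.5] ang 78.4 tilt 0.0 shift [0.0024 0.0047 0.0435] turn z -0.2 q [-0.31  0.52  0.24  1.93 -0.18  0.71  1.4 ] F [-0.7  0.7 -2.1] w 42.9 t 12.9
```

Request:
{"method": "send_rows", "body": {"deltas": [[[0,0,0],[0.0024,0.005,0.03],0.3],[[0,0,0],[0,0,0.015],0.3],[[0,0,0],[0,0,0],0.3],[[0,0,0],[0,0,0],0.3]]}}

```text
time_s: 13.3
ee_pos: [545.6, 26.3, 70.0]
tool_rot: [-2.43, -1.99, 0.001]
force: [0.7, -0.6, -1.3]
width: 42.6
```

```bash
python3 - <<'E'
from h import *
snap('wrist','w8');to(546,24.6,62,78.6)
a=cv2.imread('pics/w8.png');cv2.imwrite('pics/w8b.png',cv2.resize(a[150:384,80:432],(800,532),interpolation=3))
E
```

```text
at [546.3  26.1  70.6] ang 78.6 tilt 0.0 shift [-0.0015  0.      0.0086] turn z 0.0 q [-0.29  0.6   0.21  1.93 -0.2   0.63  1.42] F [-0.1 -0.4 -1.6] w 42.3 t 13.3
```

View pics/w8b.png

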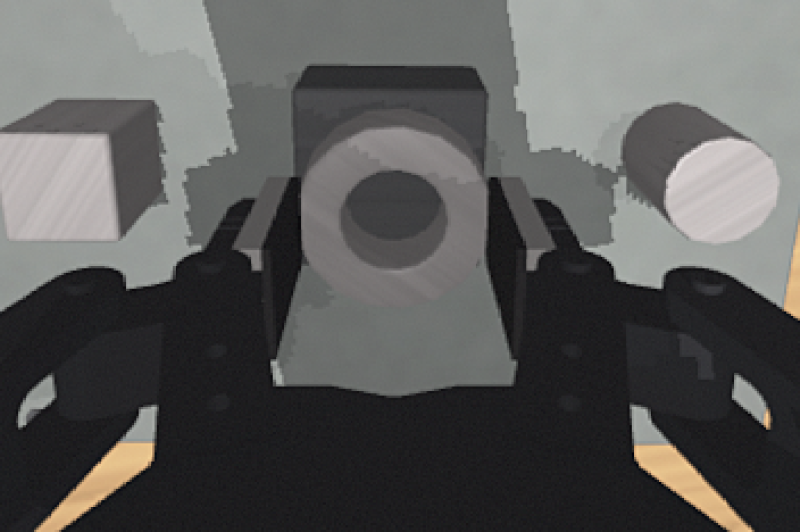

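```bash
python3 - <<'E'
from fit import *
f=lambda x,y:np.array([x*.44+80,y*.44+150])*S
a=pixc('w8',f(294,89.5),50);b=pixc('w8',f(487,90),50);n=np.array([np.cos(-.199),np.sin(-.199)])
print('riser edge',np.linalg.norm(a-b),np.degrees(np.arctan2(*(b-a)[::-1])),'ctr',(a+b)/2+25*n)
for z in (70,74.5):print('ring',z,pixc('w8',f(394.5,215),z))
sq=[pixc('w8',f(*p),55) for p in [(-1,135),(109,132),(118,239),(10,240)]];r=pixc('w8',f(721,190),55);s=np.mean(sq,0)
print('posts',s,r,(s+r)/2,np.linalg.norm(s-r))
E
```

```text
riser edge 49.35663046161634 78.79054284363028 ctr [546.33468643  26.25904297]
ring 70 [547.09454152  27.30855419]
ring 74.5 [545.07293956  27.7026588 ]
posts [529.75258938 -57.51638645] [563.0973624  109.98129289] [546.42497589  26.23245322] 170.78450302068106
```

Request:
{"method": "send_rows", "body": {"deltas": [[[0,0,0],[-0.0012,0.0004,0.004],0.3],[[0,0,0],[0,0,0.002],0.3],[[0,0,0],[0,0,0],0.3]]}}

```text
time_s: 13.65
ee_pos: [546.2, 24.3, 64.1]
tool_rot: [-2.432, -1.989, 0.0]
force: [0.5, 0.1, -1.2]
width: 42.5
```

Request:
{"method": "send_rows", "body": {"deltas": [[[0,0,0],[0,0,0.001],0.3],[[0,0,0],[0,0,0],0.3]]}}

```text
time_s: 13.85
ee_pos: [546.3, 24.4, 63.0]
tool_rot: [-2.431, -1.989, -0.0]
force: [-0.0, 0.5, -0.9]
width: 42.3
```

Request:
{"method": "send_rows", "body": {"deltas": [[[0,0,0],[0,0,0.001],0.3],[[0,0,0],[0,0,0],0.3]]}}

```text
time_s: 14.05
ee_pos: [546.4, 24.4, 62.1]
tool_rot: [2.431, 1.989, 0.0]
force: [0.5, -0.5, -0.2]
width: 42.4
```

Request:
{"method": "send_rows", "body": {"deltas": [[[0,0,0],[0,0,0.001],0.3],[[0,0,0],[0,0,0],0.3]]}}

```text
time_s: 14.25
ee_pos: [546.5, 24.4, 61.9]
tool_rot: [-2.432, -1.989, -0.001]
force: [-2.6, 0.5, 9.4]
width: 42.3
```

Request:
{"method": "send_rows", "body": {"deltas": [[[0,0,0],[0,0,0],0.6],[[0,0,0],[0,0,0],0.7],[[0,0,0],[0,0,0],0.9],[[0,0,0],[0,0,0],1],[[0,0,0],[0,0,-0.025],1],[[0,0,0],[0,0,-0.04],1],[[0,0,0],[0,0,-0.035],1],[[0,0,0],[0,0,0],1]]}}

```text
time_s: 15.05
ee_pos: [549.6, 24.4, 165.5]
tool_rot: [2.428, 1.986, 0.011]
force: [0.5, 0.8, 0.2]
width: 85.3
```

```bash
python3 - <<'E'
from h import *
snap('wrist','w9');to(650,-308,140)
E
```

```text
at [548.1  24.5 163.2] ang 78.6 tilt 0.3 shift [-0.3058  0.1657  0.0234] turn z 0.0 q [-0.33  0.46  0.26  1.88 -0.16  0.81  1.38] F [-0.  -0.3  0.3] w 85.4 t 15.1
```

Request:
{"method": "send_rows", "body": {"deltas": [[[0,0,0],[-0.038,0.021,0],1],[[0,0,0],[-0.038,0.021,0],1],[[0,0,0],[-0.038,0.021,0],1],[[0,0,0],[-0.038,0.021,0],1],[[0,0,0],[-0.038,0.021,0],1],[[0,0,0],[-0.038,0.021,0],1],[[0,0,0],[-0.038,0.021,0],1],[[0,0,0],[-0.038,0.021,0],1]]}}

```text
time_s: 15.9
ee_pos: [650.3, -308.1, 159.0]
tool_rot: [-2.429, -1.988, 0.001]
force: [1.2, -0.2, -0.3]
width: 85.6
```

Request:
{"method": "send_rows", "body": {"deltas": [[[0,0,0],[0,0,0],1],[[0,0,0],[0,0,0],1],[[0,0,0],[0,0,0],1]]}}

```text
time_s: 16.2
ee_pos: [650.4, -305.1, 159.5]
tool_rot: [-2.428, -1.989, 0.0]
force: [-0.5, 0.2, 0.4]
width: 85.2
```

```bash
python3 - <<'E'
from h import *
snap('wrist','w10');to(605,-299,140)
a=cv2.imread('pics/w10.png')[60:260,120:420];b=cv2.imread('pics/w9.png')[80:280,100:400]
cv2.imwrite('pics/w10b.png',np.vstack([cv2.resize(x,(450,300),interpolation=3) for x in (a,b)]))
E
```

```text
at [ 650.7 -304.7  160. ] ang 78.7 tilt 0.1 shift [-0.0034 -0.0459  0.0201] turn z 0.0 q [ 0.21  0.74  0.28  1.4  -0.22  1.03  1.9 ] F [-0.5  0.2  0.6] w 85.6 t 16.2
```

View pics/w10b.png

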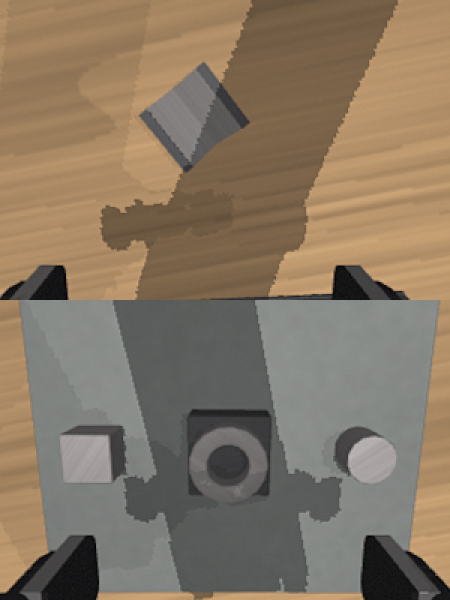

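```bash
python3 - <<'E'
from fit import *
f=lambda x,y:np.array([x/1.5+120,y/1.5+60])*S
c=np.array([pixc('w10',f(*p),35) for p in [(204,64),(248,124),(188,170),(140,114)]])
for i in range(4):
    d=c[(i+1)%4]-c[i];print(np.linalg.norm(d),np.degrees(np.arctan2(d[1],d[0])))
m=c.mean(0);print(m);to(m[0],m[1],8)
g=lambda x,y:np.array([x/1.5+100,y/1.5+80])*S
rt=np.array([pixc('w9',g(*p),50) for p in [(188,417-300),(271,417-300)]]);print('riser front',rt,rt.mean(0)+25*np.array([.98,-.198]))
print('ring',pixc('w9',g(228.5,465-300),66))
sq=np.mean([pixc('w9',g(*p),55) for p in [(60,133),(111,132),(113,182),(63,183)]],0);r=pixc('w9',g(372,159),55);print('post mid',(sq+r)/2,np.linalg.norm(sq-r))
E
```

```text
43.97212807331279 26.506792092161053
46.332603370107115 -63.318951153629754
44.79493712970109 -151.12238771707922
48.189710165617434 115.74160966769794
[ 605.31029899 -298.04189236]
at [ 650.7 -304.7  160. ] ang 78.7 tilt 0.1 shift [-0.0026 -0.0456  0.1521] turn z 0.0 q [ 0.21  0.74  0.28  1.4  -0.22  1.03  1.9 ] F [-0.5  0.2  0.6] w 85.6 t 16.2
riser front [[516.96496323   6.84540057]
 [526.52097184  55.22007024]] [546.24296754  26.0827354 ]
ring [546.45890858  25.54698986]
post mid [545.39689645  26.3491812 ] 170.4258709533427
```

Request:
{"method": "send_rows", "body": {"deltas": [[[0,0,-7.7],[0,0,0],1],[[0,0,-7.7],[0,0,0],1],[[0,0,-7.7],[0,0,0],1],[[0,0,-7.7],[0,0,0],1],[[0,0,-7.7],[0,0,0.02],1],[[0,0,0],[0.0128,-0.019,0.03],1],[[0,0,0],[0.0127,-0.0188,0.03],1],[[0,0,0],[0,0,0],1]]}}

```text
time_s: 17.05
ee_pos: [599.3, -298.4, 76.3]
tool_rot: [-1.633, -2.67, 0.003]
force: [-0.3, -0.2, 0.7]
width: 85.6
```

Request:
{"method": "send_rows", "body": {"deltas": [[[0,0,0],[0,0,0],1]]}}

```text
time_s: 17.15
ee_pos: [605.5, -300.1, 80.9]
tool_rot: [-1.638, -2.68, -0.001]
force: [0.8, -0.7, 0.1]
width: 85.4
```

```bash
python3 - <<'E'
from h import *
to(605.3,-299,10,116.8)
E
```

```text
at [ 605.5 -300.1   80.9] ang 117.1 tilt 0.1 shift [0.001  0.0003 0.0709] turn z 0.3 q [ 0.32  0.75  0.11  1.56 -0.1   0.83  2.51] F [ 0.8 -0.7  0.1] w 85.4 t 17.1
```

Request:
{"method": "send_rows", "body": {"deltas": [[[0,0,0.3],[0.001,0,0.02],1],[[0,0,0],[0,0,0.025],1],[[0,0,0],[0,0,0.017],1],[[0,0,0],[0,0,0.0085],1],[[0,0,0],[0,0,0],1],[[0,0,0],[0,0,0],1]], "force": 50}}

```text
time_s: 17.75
ee_pos: [606.0, -300.8, 11.4]
tool_rot: [1.646, 2.674, 0.0]
force: [-1.0, 0.1, -0.3]
width: 85.5
```

Request:
{"method": "send_rows", "body": {"deltas": [[[0,0,0],[0,0,0],0.5],[[0,0,0],[0,0,0],0.5],[[0,0,0],[0,0,0],0.4],[[0,0,0],[0,0,0],0.4],[[0,0,0],[0,0,0],0.4],[[0,0,0],[0,0,0],0.4]]}}

```text
time_s: 18.35
ee_pos: [605.6, -300.7, 11.6]
tool_rot: [1.646, 2.674, 0.0]
force: [-0.3, 1.7, 5.8]
width: 49.1
```

Request:
{"method": "send_rows", "body": {"deltas": [[[0,0,0],[0,0,-0.01],0.4],[[0,0,0],[0,0,-0.03],0.4],[[0,0,0],[0,0,-0.04],0.4],[[0,0,0],[0,0,-0.03],0.4],[[0,0,0],[0,0,0],0.4],[[0,0,0],[0,0,0],0.4]]}}

```text
time_s: 18.95
ee_pos: [604.7, -300.3, 120.4]
tool_rot: [-1.647, -2.675, -0.0]
force: [-0.1, 0.4, -4.5]
width: 49.1
```

```bash
python3 - <<'E'
from h import *
from math import *
c,s=cos(-.199),sin(-.199)
X,Y=546.2+c*67.5-s*85,26+s*67.5+c*85;print(X,Y)
to(X,Y-1.3,115,78.6)
X,Y=546.2-c*63+s*85,26-s*63-c*85;print('arbor tgt',X,Y)
E
```

```text
629.1714501335354 95.9784857133838
at [ 604.7 -300.3  120.4] ang 116.8 tilt 0.0 shift [0.3416 0.1998 0.0055] turn z 38.2 q [ 0.32  0.7   0.11  1.55 -0.1   0.9   2.5 ] F [-0.1  0.4 -4.5] w 49.1 t 18.9
arbor tgt 467.6397412734403 -44.868086956090394
```

Request:
{"method": "send_rows", "body": {"deltas": [[[0,0,7.65],[0,0,0],0.4],[[0,0,7.65],[0,0,0],0.4],[[0,0,7.65],[0,0,0],0.4],[[0,0,7.65],[0,0,0],0.4],[[0,0,7.6],[0,0,0],0.4],[[0,0,0],[0.03,-0.004,0],0.4],[[0,0,0],[0.04,-0.0055,0],0.4],[[0,0,0],[0.04,-0.0055,0],0.4]]}}

```text
time_s: 19.75
ee_pos: [610.1, -188.3, 117.8]
tool_rot: [-2.43, -1.986, 0.005]
force: [1.0, 1.1, -3.4]
width: 48.9
```

Request:
{"method": "send_rows", "body": {"deltas": [[[0,0,0],[0.04,-0.0055,0],0.4],[[0,0,0],[0.04,-0.0055,0],0.4],[[0,0,0],[0.04,-0.0055,0],0.4],[[0,0,0],[0.04,-0.0055,0],0.4],[[0,0,0],[0.04,-0.0055,0],0.4],[[0,0,0],[0.04,-0.0055,0],0.4],[[0,0,0],[0.04,-0.0055,0],0.4],[[0,0,0],[0,0,0],0.4]]}}

```text
time_s: 20.55
ee_pos: [627.6, 102.1, 117.8]
tool_rot: [-2.416, -1.998, 0.0]
force: [0.1, 1.0, -3.6]
width: 49.1
```

Request:
{"method": "send_rows", "body": {"deltas": [[[0,0,0],[0,0,0],0.4],[[0,0,0],[0,0,0],0.4]]}}

```text
time_s: 20.75
ee_pos: [628.7, 90.7, 119.0]
tool_rot: [-2.433, -1.988, 0.005]
force: [-1.0, 0.0, -3.4]
width: 49.0
```

```bash
python3 - <<'E'
from h import *
to(629.2,94.7,45,78.6)
E
```

```text
at [628.7  90.7 119. ] ang 78.5 tilt 0.2 shift [ 0.0042 -0.0001  0.074 ] turn z -0.1 q [-0.41  0.66  0.28  1.67 -0.22  0.85  1.33] F [-1.   0.  -3.4] w 49.0 t 20.8
```

Request:
{"method": "send_rows", "body": {"deltas": [[[0,0,0],[0.003,0,0.03],0.4],[[0,0,0],[0,0,0.03],0.4],[[0,0,0],[0,0,0.012],0.4],[[0,0,0],[0,0,0],0.4],[[0,0,0],[0,0,0],0.4]]}}

```text
time_s: 21.25
ee_pos: [631.1, 94.4, 49.2]
tool_rot: [2.432, 1.987, 0.001]
force: [0.3, 0.1, -3.6]
width: 48.9
```

```bash
python3 - <<'E'
from h import *
snap('wrist','w11');to(629.2,94.7,31.6,78.6)
a=cv2.imread('pics/w11.png');cv2.imwrite('pics/w11b.png',cv2.resize(a,(800,600),interpolation=3))
E
```

```text
at [631.6  94.7  49.9] ang 78.5 tilt 0.1 shift [-0.0005 -0.0024  0.0183] turn z -0.1 q [-0.39  0.76  0.25  1.69 -0.25  0.73  1.35] F [ 0.3 -0.  -3.8] w 48.8 t 21.3
```

View pics/w11b.png

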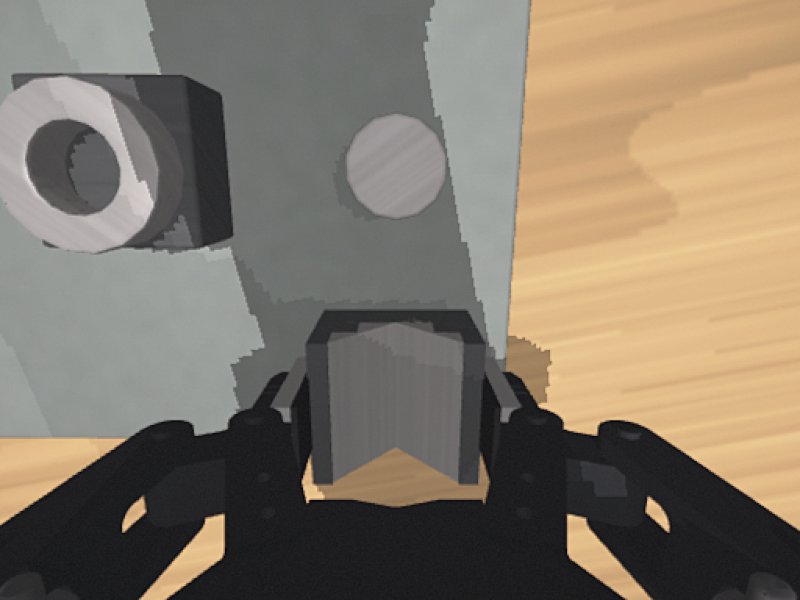

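```bash
python3 - <<'E'
from fit import *
p=pixc('w11',(396.5,166),55);print('post',p, np.linalg.norm(pixc('w11',(347,166),55)-pixc('w11',(446,166),55)))
VT=[(-22.5,-25,35),(-22.5,25,35),(22.5,25,35),(22.5,-25,35),(-22.5,-25,0),(-22.5,25,0)]
px=c800([(307,344),(486,344),(479,484),(313,484),(325,310),(471,310)]);cp=np.load('cp.npy')
o=least_squares(lambda u:(prj('w11',body(*u,VT),cp)-px).ravel(),[629,96,37,-.2],x_scale=[1,1,1,.01]);u=o.x;print(u,o.fun.round(1))
for y in (-.199,-.203):
    c,s=np.cos(y),np.sin(y);d=u[:2]-p;e=np.array([67.5,0])-[c*d[0]+s*d[1],-s*d[0]+c*d[1]]
    print('plate-frame correction',e,'yaw',np.degrees(y-u[3]))
be=[pixc('w11',q,20) for q in [(0,437),(130,437)]];d=be[1]-be[0];print('back edge yaw',np.arctan2(-d[0],d[1]))
E
```

```text
post [562.81085016 109.25280685] 28.89362629418789
[ 6.31877521e+02  9.56519158e+01  3.95922848e+01 -1.98725403e-01] [-0.1 -0.3  0.8  0.1  0.1  0.4  0.5  0.1  0.4 -0.4 -1.9 -0.1]
plate-frame correction [-2.8923718  -0.32125824] yaw -0.015733240240796413
plate-frame correction [-2.89052363 -0.6028244 ] yaw -0.2449163582931259
back edge yaw -0.19466490355181648
```

Request:
{"method": "send_rows", "body": {"deltas": [[[0,0,0],[-0.0003,-0.003,0.008],0.4],[[0,0,0],[0,0,0.006],0.4],[[0,0,0],[0,0,0.002],0.4],[[0,0,0],[0,0,0],0.4]]}}

```text
time_s: 21.7
ee_pos: [627.1, 95.6, 32.1]
tool_rot: [-2.431, -1.989, 0.001]
force: [-0.5, -0.5, -3.3]
width: 48.9
```

Request:
{"method": "send_rows", "body": {"deltas": [[[0,0,0],[0,0,0.001],0.4],[[0,0,0],[0,0,0],0.4]]}}

```text
time_s: 21.9
ee_pos: [627.7, 95.6, 31.6]
tool_rot: [2.431, 1.989, 0.001]
force: [-0.1, 0.3, -3.3]
width: 49.0
```

Request:
{"method": "send_rows", "body": {"deltas": [[[0,0,0],[0,0,0.001],0.4],[[0,0,0],[0,0,0],0.4]]}}

```text
time_s: 22.1
ee_pos: [627.7, 95.6, 31.6]
tool_rot: [2.431, 1.989, 0.001]
force: [-3.4, -0.1, 4.8]
width: 49.0
```

```bash
python3 - <<'E'
from h import *
snap('wrist','w12');to(629.2,94.7,31.6,78.6)
a=cv2.imread('pics/w12.png');cv2.imwrite('pics/w12b.png',cv2.resize(a,(800,600),interpolation=3))
E
```

```text
at [627.7  95.6  31.5] ang 78.6 tilt 0.0 shift [-0.0006  0.0017 -0.0001] turn z -0.0 q [-0.39  0.78  0.24  1.7  -0.26  0.69  1.36] F [-3.7 -0.7  5.1] w 48.5 t 22.1
```

```bash
python3 - <<'E'
from fit import *
cp=np.load('cp.npy')
for f in ('w11','w12'):
    g=cv2.medianBlur(cv2.cvtColor(cv2.resize(cv2.imread(f'pics/{f}.png'),(800,600),interpolation=3),6),5)[60:300,300:500]
    h=cv2.HoughCircles(g,cv2.HOUGH_GRADIENT,1.2,200,param1=80,param2=15,minRadius=42,maxRadius=70)[0][0];c=(h[0]+300,h[1]+60)
    p=pixc(f,c,55);print(f,c,h[2],p)
    VT=[(-22.5,-25,35),(-22.5,25,35),(22.5,25,35),(22.5,-25,35),(-22.5,-25,0),(-22.5,25,0)]
    px=c800([(307,344),(486,344),(479,484),(313,484),(325,310),(471,310)])
    for z in ((37.9,39.6) if f=='w11' else (20,)):
        o=least_squares(lambda u:(prj(f,body(u[0],u[1],z,u[2],VT),cp)-px).ravel(),[629,96,-.2],x_scale=[1,1,.01]);u=o.x
        k,s=np.cos(-.2),np.sin(-.2);d=u[:2]-p;print(u,'rel',k*d[0]+s*d[1],-s*d[0]+k*d[1],o.fun.round(1))
E
```

```text
w11 (np.float32(395.4), np.float32(165.0)) 50.16 [562.47402728 108.99227713]
[ 6.32614598e+02  9.55092958e+01 -1.98722446e-01] rel 71.42108446528185 0.7205609999687272 [ 0.7  0.  -0.   0.4 -0.6 -0.5  1.2 -0.9  0.9  0.1 -2.4  0.4]
[ 6.31874162e+02  9.56525657e+01 -1.98725416e-01] rel 70.66694370408958 0.7138729113209461 [-0.1 -0.3  0.8  0.1  0.1  0.5  0.5  0.1  0.4 -0.4 -1.9 -0.1]
w12 (np.float32(393.0), np.float32(178.20001)) 57.72 [562.75394841 108.83208368]
[ 6.29359064e+02  9.67372479e+01 -1.97742073e-01] rel 67.68032057957387 1.378649452040337 [ 0.8  0.  -0.1  0.4 -0.7 -0.6  1.2 -1.   1.   0.2 -2.5  0.5]
```

View pics/w12b.png

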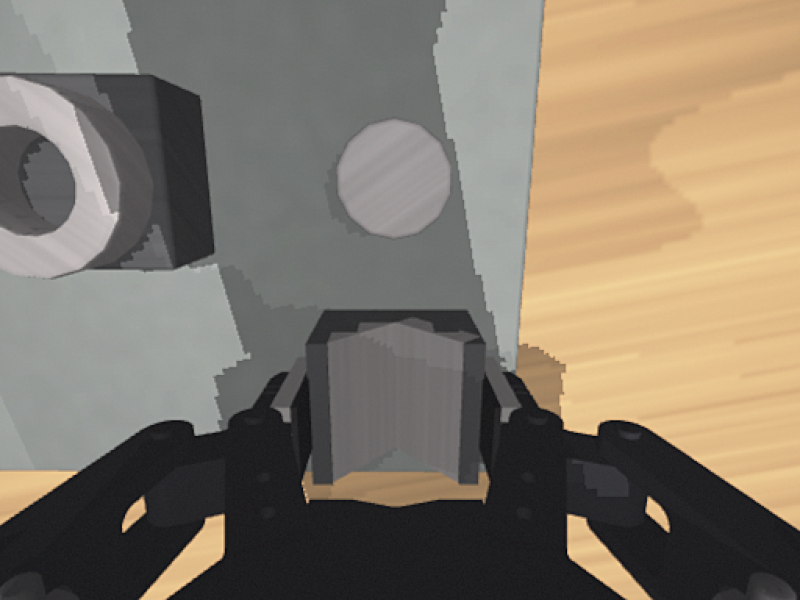

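Request:
{"method": "send_rows", "body": {"deltas": [[[0,0,0],[0,0,-0.003],0.4],[[0,0,0],[-0.0009,-0.0001,0],0.4],[[0,0,0],[0,0,0.002],0.4],[[0,0,0],[0,0,0.001],0.4],[[0,0,0],[0,0,0],0.4]]}}

```text
time_s: 22.65
ee_pos: [627.3, 94.5, 31.5]
tool_rot: [-2.432, -1.989, -0.0]
force: [-3.3, 0.1, 8.4]
width: 49.0
```

Request:
{"method": "send_rows", "body": {"deltas": [[[0,0,0],[0,0,0],0.7],[[0,0,0],[0,0,0],0.8],[[0,0,0],[0,0,0],1],[[0,0,0],[0,0,0],1],[[0,0,0],[0,0,-0.02],1],[[0,0,0],[0,0,-0.04],1],[[0,0,0],[0,0,-0.04],1],[[0,0,0],[0,0,0],1]]}}

```text
time_s: 23.45
ee_pos: [631.3, 95.0, 136.3]
tool_rot: [2.428, 1.986, 0.014]
force: [1.0, -0.0, -0.3]
width: 85.3
```

Request:
{"method": "send_rows", "body": {"deltas": [[[0,0,0],[0,0,0],1],[[0,0,0],[0,0,0],1]]}}

```text
time_s: 23.65
ee_pos: [626.2, 94.8, 129.3]
tool_rot: [-2.43, -1.989, 0.003]
force: [-1.8, -0.3, 0.4]
width: 85.5
```

```bash
python3 - <<'E'
from h import *
snap('wrist','w13');to(616,318,130,78.6)
E
```

```text
at [626.   94.7 129. ] ang 78.6 tilt 0.2 shift [ 0.2169 -0.054  -0.0011] turn z -0.0 q [-0.42  0.64  0.28  1.67 -0.22  0.86  1.33] F [ 0.3  0.  -0.4] w 85.6 t 23.7
```

Request:
{"method": "send_rows", "body": {"deltas": [[[0,0,0],[0.036,-0.0016,0],1],[[0,0,0],[0.036,-0.0016,0],1],[[0,0,0],[0.036,-0.0016,0],1],[[0,0,0],[0.036,-0.0016,0],1],[[0,0,0],[0.036,-0.0016,0],1],[[0,0,0],[0.036,-0.0016,0],1],[[0,0,0],[0,0,0],1],[[0,0,0],[0,0,0],1]]}}

```text
time_s: 24.5
ee_pos: [659.3, 309.1, 128.5]
tool_rot: [-2.429, -1.991, 0.004]
force: [-0.4, -1.5, -0.1]
width: 85.4
```

Request:
{"method": "send_rows", "body": {"deltas": [[[0,0,0],[0,0,0],1],[[0,0,0],[0,0,0],1]]}}

```text
time_s: 24.7
ee_pos: [660.7, 306.3, 130.1]
tool_rot: [2.433, 1.986, -0.002]
force: [0.5, -0.7, -0.0]
width: 85.5
```

```bash
python3 - <<'E'
from h import *
snap('wrist','w14');to(616,318,27,78.6)
a=cv2.imread('pics/w14.png')[60:260,120:420];b=cv2.imread('pics/w13.png')[40:270,60:460]
a=cv2.resize(a,(450,300),interpolation=3);b=cv2.resize(b,(522,300),interpolation=3)
m=np.zeros((600,522,3),np.uint8);m[:300,:450]=a;m[300:]=b;cv2.imwrite('pics/w14b.png',m)
E
```

```text
at [660.7 306.6 130.3] ang 78.5 tilt 0.1 shift [ 0.0023 -0.0461  0.1033] turn z -0.1 q [-0.66  0.79  0.28  1.38 -0.23  1.    1.03] F [ 0.6  0.8 -0. ] w 85.4 t 24.8
```

View pics/w14b.png

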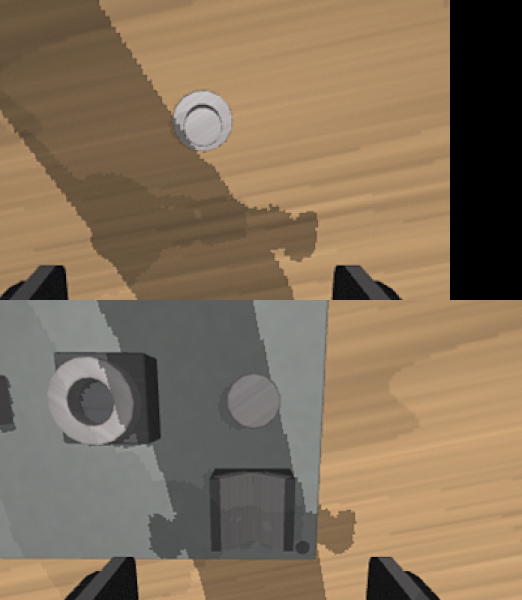

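```bash
python3 - <<'E'
from fit import *
cp=np.load('cp.npy')
f=lambda x,y:np.array([x/1.5+120,y/1.5+60])*S
print('arbor',pixc('w14',f(203,126),45),pixc('w14',f(203,121),10))
g=lambda x,y:np.array([x/1.305+60,y/1.3043+40])*S
p=pixc('w13',g(254,101),55)
px=c800([g(210,177),g(295,176),g(294,251),g(211,251)])
VT=[(-22.5,-25,35),(-22.5,25,35),(22.5,25,35),(22.5,-25,35)]
o=least_squares(lambda u:(prj('w13',body(u[0],u[1],20,u[2],VT),cp)-px).ravel(),[629,96,-.2],x_scale=[1,1,.01]);u=o.x
k,s=np.cos(-.2),np.sin(-.2);d=u[:2]-p;print(p,u,'rel',k*d[0]+s*d[1],-s*d[0]+k*d[1],o.fun.round(1))
a=(pixc('w14',f(203,126),45)+pixc('w14',f(203,121),10))/2;to(a[0],a[1]-1.2,28,78.6)
E
```

```text
arbor [617.39435337 317.48750692] [617.61618616 317.61169671]
[563.00138901 109.2549241 ] [ 6.27574170e+02  9.57231522e+01 -1.90300860e-01] rel 65.97397291868008 -0.43340614299054003 [-0.3  0.7  0.1  1.2 -0.5 -1.1  0.7 -1. ]
at [660.7 306.6 130.3] ang 78.5 tilt 0.1 shift [ 0.001  -0.0443  0.1023] turn z -0.1 q [-0.66  0.79  0.28  1.38 -0.23  1.    1.03] F [ 0.6  0.8 -0. ] w 85.4 t 24.8
```

Request:
{"method": "send_rows", "body": {"deltas": [[[0,0,0],[0.001,-0.022,0.02],1],[[0,0,0],[0,-0.0223,0.02],1],[[0,0,0],[0,0,0.03],1],[[0,0,0],[0,0,0.025],1],[[0,0,0],[0,0,0.007],1],[[0,0,0],[0,0,0],1],[[0,0,0],[0,0,0],1]], "force": 40}}

```text
time_s: 25.45
ee_pos: [618.5, 318.0, 29.9]
tool_rot: [2.432, 1.988, 0.003]
force: [-0.1, -0.0, -0.4]
width: 85.7
```

Request:
{"method": "send_rows", "body": {"deltas": [[[0,0,0],[0,0,0],0.4],[[0,0,0],[0,0,0],0.3],[[0,0,0],[0,0,0],0.2],[[0,0,0],[0,0,0],0.1],[[0,0,0],[0,0,0],0.1],[[0,0,0],[0,0,0],0.1],[[0,0,0],[0,0,0],0.1],[[0,0,0],[0,0,0],0.1]]}}

```text
time_s: 26.25
ee_pos: [617.4, 318.0, 28.8]
tool_rot: [2.431, 1.989, 0.0]
force: [-1.6, -0.9, 3.0]
width: 17.7
```

Request:
{"method": "send_rows", "body": {"deltas": [[[0,0,0],[0,0,0],0.1],[[0,0,0],[0,0,0],0.1]]}}

```text
time_s: 26.45
ee_pos: [617.4, 318.0, 28.7]
tool_rot: [2.431, 1.989, 0.0]
force: [-1.3, -2.1, 3.4]
width: 17.7
```

```bash
python3 - <<'E'
from h import *
snap('wrist','w15');to(467.6,-46,130,78.6)
E
```

```text
at [617.4 318.   28.7] ang 78.6 tilt 0.0 shift [-0.3865 -0.0747 -0.1013] turn z -0.0 q [-0.7   0.87  0.24  1.52 -0.26  0.79  1.02] F [-0.8 -1.   4.4] w 17.9 t 26.5
```

Request:
{"method": "send_rows", "body": {"deltas": [[[0,0,0],[0,0,-0.02],0.1],[[0,0,0],[0,0,-0.04],0.1],[[0,0,0],[0,0,-0.045],0.1],[[0,0,0],[-0.0286,-0.0075,0],0.1],[[0,0,0],[-0.0386,-0.0075,0],0.1],[[0,0,0],[-0.0386,-0.0075,0],0.1],[[0,0,0],[-0.0386,-0.0075,0],0.1],[[0,0,0],[-0.0386,-0.0075,0],0.1]]}}

```text
time_s: 27.3
ee_pos: [543.5, 145.1, 134.4]
tool_rot: [2.431, 1.99, 0.001]
force: [1.3, 0.6, -2.0]
width: 17.7
```

Request:
{"method": "send_rows", "body": {"deltas": [[[0,0,0],[-0.0386,-0.0075,0],0.1],[[0,0,0],[-0.0386,-0.0075,0],0.1],[[0,0,0],[-0.0386,-0.0075,0],0.1],[[0,0,0],[-0.0386,-0.0075,0],0.1],[[0,0,0],[-0.0386,-0.0075,0],0.1],[[0,0,0],[-0.01,0,0],0.1],[[0,0,0],[0,0,0],0.1],[[0,0,0],[0,0,0],0.1]]}}

```text
time_s: 28.1
ee_pos: [468.2, -44.1, 134.0]
tool_rot: [2.43, 1.99, 0.002]
force: [0.7, 0.4, -2.1]
width: 17.6
```

Request:
{"method": "send_rows", "body": {"deltas": [[[0,0,0],[0,0,0],0.1],[[0,0,0],[0,0,0],0.1]]}}

```text
time_s: 28.3
ee_pos: [467.9, -43.9, 133.5]
tool_rot: [-2.429, -1.992, -0.001]
force: [0.0, 0.2, -1.9]
width: 17.6
```

```bash
python3 - <<'E'
from h import *
to(467.6,-46,58,78.6)
E
```

```text
at [467.9 -43.9 133.5] ang 78.7 tilt 0.0 shift [-0.0021  0.0001  0.0755] turn z 0.1 q [-0.26  0.39  0.32  2.1  -0.19  0.68  1.56] F [ 0.   0.2 -1.9] w 17.6 t 28.3
```

Request:
{"method": "send_rows", "body": {"deltas": [[[0,0,0.1],[-0.0021,0,0.03],0.1],[[0,0,0],[0,0,0.03],0.1],[[0,0,0],[0,0,0.018],0.1],[[0,0,0],[0,0,0.004],0.1],[[0,0,0],[0,0,0],0.1],[[0,0,0],[0,0,0],0.1]]}}

```text
time_s: 28.9
ee_pos: [467.8, -47.2, 52.3]
tool_rot: [2.432, 1.987, 0.002]
force: [-0.1, 0.4, -2.0]
width: 17.5
```

```bash
python3 - <<'E'
from h import *
to(467.5,-46.1,48.7,78.6)
E
```

```text
at [467.8 -47.2  52.3] ang 78.5 tilt 0.1 shift [ 0.0011 -0.0005  0.0036] turn z -0.1 q [-0.2   0.55  0.25  2.13 -0.28  0.49  1.63] F [-0.1  0.4 -2. ] w 17.5 t 28.9
```

Request:
{"method": "send_rows", "body": {"deltas": [[[0,0,0],[0.001,-0.0003,0.002],0.1],[[0,0,0],[0,0,0],0.1]]}}

```text
time_s: 29.1
ee_pos: [467.3, -46.1, 50.1]
tool_rot: [2.432, 1.987, 0.002]
force: [0.2, 0.6, -2.1]
width: 17.6
```

Request:
{"method": "send_rows", "body": {"deltas": [[[0,0,0],[0,0,0.001],0.1],[[0,0,0],[0,0,0],0.1]]}}

```text
time_s: 29.3
ee_pos: [467.2, -46.3, 48.8]
tool_rot: [2.433, 1.987, 0.001]
force: [0.8, 0.3, -1.0]
width: 17.6
```

Request:
{"method": "send_rows", "body": {"deltas": [[[0,0,0],[0,0,0.001],0.1],[[0,0,0],[0,0,0],0.1]]}}

```text
time_s: 29.5
ee_pos: [467.4, -46.7, 48.5]
tool_rot: [2.433, 1.986, 0.002]
force: [-1.5, -0.6, 11.6]
width: 17.3
```

Request:
{"method": "send_rows", "body": {"deltas": [[[0,0,0],[0,0,0],0.4],[[0,0,0],[0,0,0],0.6],[[0,0,0],[0,0,0],0.8],[[0,0,0],[0,0,0],1],[[0,0,0],[0,0,0],1],[[0,0,0],[0,0,-0.025],1],[[0,0,0],[0,0,-0.04],1],[[0,0,0],[0,0,-0.04],1]]}}

```text
time_s: 30.3
ee_pos: [466.1, -46.5, 153.3]
tool_rot: [-2.433, -1.986, 0.003]
force: [-0.2, 0.2, 0.8]
width: 85.5
```

Request:
{"method": "send_rows", "body": {"deltas": [[[0,0,0],[0.02,0.032,0],1],[[0,0,0],[0.02,0.033,0],1],[[0,0,0],[0.02,0.033,0],1],[[0,0,0],[0.02,0.033,0],1],[[0,0,0],[0,0,0],1],[[0,0,0],[0,0,0],1],[[0,0,0],[0,0,0],1],[[0,0,0],[0,0,0],1]]}}

```text
time_s: 31.1
ee_pos: [610.1, 5.1, 152.5]
tool_rot: [-2.434, -1.986, 0.001]
force: [-0.4, -0.4, -0.1]
width: 85.3
```

```bash
python3 - <<'E'
from h import *
snap('wrist','w16');to(467.6,-46,58,78.6)
a=cv2.imread('pics/w16.png');cv2.imwrite('pics/w16b.png',cv2.resize(a,(800,600),interpolation=3))
E
```

```text
at [610.3   5.2 152.6] ang 78.4 tilt 0.0 shift [-0.0788 -0.1295  0.0947] turn z -0.2 q [-0.31  0.58  0.32  1.73 -0.23  0.87  1.47] F [-0.4 -0.6 -0.4] w 85.7 t 31.1
```

View pics/w16b.png

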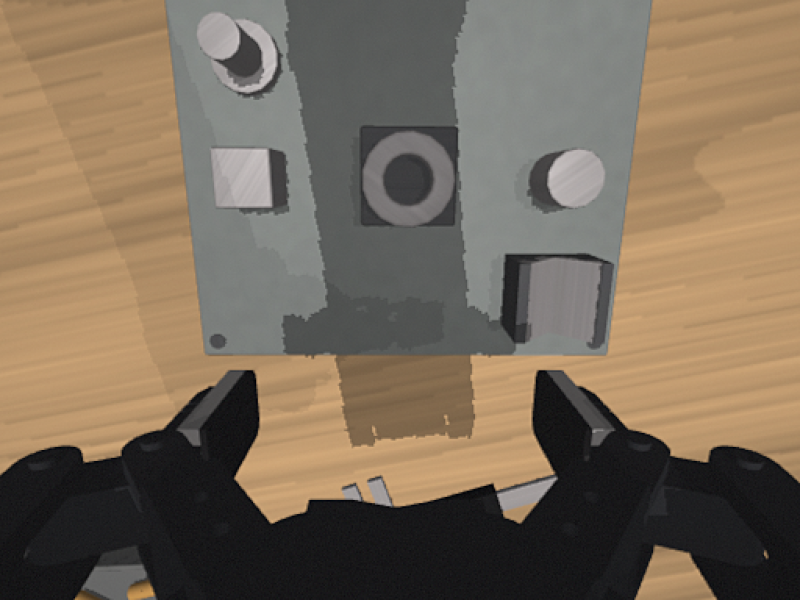

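```bash
python3 - <<'E'
from fit import *
f='w16';cp=np.load('cp.npy')
v=solve(f,[2,3,4,5,6,7,8],[(607,354),(206,354),(211,149),(270,147),(272,207),(215,209),(576,178.5)])
k,s=np.cos(v[2]),np.sin(v[2])
def loc(p):d=np.array(p[:2])-v[:2];return (round(k*d[0]+s*d[1],1),round(-s*d[0]+k*d[1],1))
L=lambda c,z:loc(pixc(f,c,z))
print('round',L((576,178.5),55),'sq',loc(np.mean([pixc(f,c,55) for c in[(211,149),(270,147),(272,207),(215,209)]],0)))
print('riser',loc(np.mean([pixc(f,c,50) for c in[(361,127),(457,127),(455,226),(362,226)]],0)),'ring',L((409,179),66))
print('arbor top',L((218.5,35.5),65),'flange',L((247,61),30))
print('vb right edge top',L((612,264),55),L((606,348),55),'front bottom',L((504,254),20),L((604,256),20))
for n,b in dict(vb=[(x,y,z) for x in(45,90) for y in(60,110) for z in (20,55)],fl=[(-63+18*np.cos(t),-85+18*np.sin(t),30) for t in (0,1.57,3.14,4.71)]).items():
    print(n,((prj(f,body(v[0],v[1],0,v[2],b),cp)+.5)*S-.5).round(0).tolist())
a=cv2.imread('pics/w16.png');b=((prj(f,body(v[0],v[1],0,v[2],[(-63,-85,65)]),cp)+.5)*S-.5);print('arbor top exp',b)
E
```

```text
plate [ 5.45582e+02  2.56720e+01 -1.96000e-01] res [[0.2, 0.4], [-0.4, 0.6], [-0.5, -0.9], [-0.1, 0.3], [1.2, 0.7], [0.8, -0.5], [-0.8, -0.4]]
round (np.float64(0.3), np.float64(85.7)) sq (np.float64(0.1), np.float64(-85.3))
riser (np.float64(-0.2), np.float64(0.2)) ring (np.float64(0.5), np.float64(-0.0))
arbor top (np.float64(-62.8), np.float64(-87.3)) flange (np.float64(-60.4), np.float64(-85.6))
vb right edge top (np.float64(44.6), np.float64(109.4)) (np.float64(92.4), np.float64(111.6)) front bottom (np.float64(44.5), np.float64(59.4)) (np.float64(45.8), np.float64(120.6))
vb [[505.0, 255.0], [520.0, 265.0], [587.0, 255.0], [613.0, 265.0], [501.0, 325.0], [514.0, 344.0], [579.0, 325.0], [604.0, 344.0]]
fl [[250.0, 92.0], [282.0, 56.0], [245.0, 17.0], [214.0, 56.0]]
arbor top exp [[223.58213771  35.10665105]]
```

```bash
python3 - <<'E'
from fit import *
a=cv2.resize(cv2.imread('pics/w16.png'),(800,600),interpolation=3);g=cv2.cvtColor(a,6)
for r in (52,56,60): print('flange row',r,g[r,268:292:2].tolist())
for r in (30,35,40): print('top row',r,'L',g[r,188:206:2].tolist(),'R',g[r,230:250:2].tolist())
for c in (245,250): print('flange col',c,g[80:104:2,c].tolist())
print('top col 218',g[4:22:2,218].tolist(),g[50:66:2,218].tolist())
for r in (165,190): print('sq row',r,g[r,204:222:2].tolist(),g[r,262:284:2].tolist())
E
```

```text
flange row 52 [188, 191, 191, 197, 132, 75, 120, 142, 142, 135, 103, 89]
flange row 56 [188, 188, 190, 196, 143, 57, 73, 101, 141, 109, 85, 91]
flange row 60 [189, 187, 185, 191, 144, 54, 88, 135, 142, 146, 111, 89]
top row 30 L [135, 134, 134, 132, 134, 161, 168, 168, 165] R [172, 172, 178, 188, 154, 73, 82, 151, 178, 175]
top row 35 L [135, 134, 133, 133, 138, 162, 164, 163, 164] R [177, 180, 179, 181, 189, 96, 60, 61, 61, 124]
top row 40 L [136, 134, 134, 135, 134, 149, 165, 163, 162] R [175, 179, 182, 186, 195, 98, 62, 65, 65, 64]
flange col 245 [112, 108, 114, 166, 190, 178, 119, 56, 77, 125, 138, 138]
flange col 250 [111, 111, 124, 185, 178, 176, 99, 54, 95, 138, 137, 136]
top col 218 [133, 133, 133, 133, 151, 173, 172, 170, 167] [172, 174, 174, 178, 155, 65, 108, 159]
sq row 165 [129, 127, 128, 125, 146, 166, 160, 159, 173] [188, 190, 193, 159, 91, 61, 64, 66, 66, 66, 66]
sq row 190 [128, 127, 129, 127, 125, 145, 160, 163, 162] [179, 181, 183, 184, 140, 78, 61, 66, 67, 66, 66]
```

Request:
{"method": "send_rows", "body": {"deltas": [[[0,0,0],[-0.02,-0.032,0],1],[[0,0,0],[-0.02,-0.033,0],1],[[0,0,0],[-0.02,-0.033,0],1],[[0,0,0],[-0.02,-0.033,0],1],[[0,0,0],[0,0,0],1],[[0,0,0],[0,0,0],1],[[0,0,0],[0,0,0],1]]}}

```text
time_s: 31.85
ee_pos: [467.9, -46.0, 152.9]
tool_rot: [2.432, 1.987, 0.002]
force: [0.2, -0.0, -0.1]
width: 85.5
```

```bash
python3 - <<'E'
from h import *
to(467.4,-46.7,49,78.6)
E
```

```text
at [467.9 -46.  152.9] ang 78.5 tilt 0.1 shift [-0.0008 -0.0006  0.1039] turn z -0.1 q [-0.28  0.36  0.35  2.09 -0.18  0.72  1.55] F [ 0.2 -0.  -0.1] w 85.5 t 31.9
```

Request:
{"method": "send_rows", "body": {"deltas": [[[0,0,0],[0,0,0.03],1],[[0,0,0],[0,0,0.035],1],[[0,0,0],[0,0,0.03],1],[[0,0,0],[0,0,0.009],1],[[0,0,0],[0,0,0],1],[[0,0,0],[0,0,0],0.5],[[0,0,0],[0,0,0],0.3],[[0,0,0],[0,0,0],0.1]], "force": 30}}

```text
time_s: 32.65
ee_pos: [467.8, -46.4, 49.6]
tool_rot: [2.432, 1.986, 0.003]
force: [0.2, -0.3, 0.9]
width: 44.1
```

Request:
{"method": "send_rows", "body": {"deltas": [[[0,0,0],[0,0,0],0.1],[[0,0,0],[0,0,0],0.1],[[0,0,0],[0,0,0],0.1],[[0,0,0],[0,0,0],0.1],[[0,0,0],[0,0,0],0.1]]}}

```text
time_s: 33.15
ee_pos: [467.3, -46.5, 49.0]
tool_rot: [2.433, 1.987, 0.001]
force: [-0.9, -0.5, 7.0]
width: 18.0
```

Request:
{"method": "send_rows", "body": {"deltas": [[[0,0,0],[0,0,-0.004],0.1],[[0,0,0],[0,0,0],0.1],[[0,0,0],[0.002,0,0],0.1],[[0,0,0],[0,0,0],0.1],[[0,0,0],[0,0,0],0.1]]}}

```text
time_s: 33.65
ee_pos: [467.0, -44.3, 52.4]
tool_rot: [-2.433, -1.987, 0.0]
force: [-0.7, 1.0, -2.8]
width: 17.9
```

```bash
python3 - <<'E'
from h import *
to(467.8,-44.6,48.5,78.6)
E
```

```text
at [467.  -44.3  52.4] ang 78.5 tilt 0.0 shift [-0.0002  0.0008  0.0039] turn z -0.1 q [-0.21  0.55  0.26  2.13 -0.29  0.49  1.64] F [-0.7  1.  -2.8] w 17.9 t 33.6
```

Lower gently, release, back to the same viewpoint.

Request:
{"method": "send_rows", "body": {"deltas": [[[0,0,0],[0,0.0003,0.002],0.1],[[0,0,0],[0,0,0.0012],0.1],[[0,0,0],[0,0,0],0.1]]}}

```text
time_s: 33.95
ee_pos: [467.5, -44.6, 49.2]
tool_rot: [-2.433, -1.987, 0.0]
force: [-0.4, 0.5, -1.9]
width: 18.3
```

Request:
{"method": "send_rows", "body": {"deltas": [[[0,0,0],[0,0,0.0008],0.1],[[0,0,0],[0,0,0],0.1]]}}

```text
time_s: 34.15
ee_pos: [467.7, -44.7, 49.0]
tool_rot: [2.434, 1.987, 0.0]
force: [-2.6, -1.0, 7.7]
width: 17.8
```

Request:
{"method": "send_rows", "body": {"deltas": [[[0,0,0],[0,0,0],0.4],[[0,0,0],[0,0,0],0.6],[[0,0,0],[0,0,0],0.8],[[0,0,0],[0,0,0],1],[[0,0,0],[0,0,0],1],[[0,0,0],[0,0,-0.025],1],[[0,0,0],[0,0,-0.04],1],[[0,0,0],[0,0,-0.04],1]]}}

```text
time_s: 34.95
ee_pos: [466.8, -44.6, 154.3]
tool_rot: [-2.433, -1.986, 0.002]
force: [2.3, 0.8, -0.0]
width: 85.4
```

Request:
{"method": "send_rows", "body": {"deltas": [[[0,0,0],[0.018,0.032,0],1],[[0,0,0],[0.02,0.033,0],1],[[0,0,0],[0.02,0.033,0],1],[[0,0,0],[0.02,0.033,0],1],[[0,0,0],[0,0,0],1],[[0,0,0],[0,0,0],1],[[0,0,0],[0,0,0],1],[[0,0,0],[0,0,0],1]]}}

```text
time_s: 35.75
ee_pos: [610.4, 5.1, 153.5]
tool_rot: [-2.434, -1.986, 0.001]
force: [-1.0, -0.1, -0.1]
width: 85.4
```

```bash
python3 - <<'E'
from fit import *
snap('wrist','w17');to(467.6,-46,58,78.6)
a=cv2.imread('pics/w17.png');b=cv2.imread('pics/w16.png')
g=cv2.cvtColor(cv2.resize(a,(800,600),interpolation=3),6)
for r in (30,35,40): print('top row',r,'L',g[r,188:212:2].tolist(),'R',g[r,230:256:2].tolist())
print('top col 222',g[4:22:2,222].tolist(),g[50:66:2,222].tolist())
for r in (56,): print('flange row',r,g[r,268:292:2].tolist())
for c in (245,250): print('flange col',c,g[80:104:2,c].tolist())
for r in (165,190): print('sq row',r,g[r,204:222:2].tolist(),g[r,262:284:2].tolist())
d=cv2.absdiff(a,b).max(2)>40;n,_,st,_=cv2.connectedComponentsWithStats(d.astype(np.uint8))
print([s.tolist() for s in st[1:] if s[4]>25])
E
```

```text
at [610.6   5.1 153.6] ang 78.4 tilt 0.0 shift [-0.0788 -0.1298  0.0957] turn z -0.2 q [-0.32  0.58  0.34  1.73 -0.24  0.88  1.48] F [0.  0.3 0.9] w 85.7 t 35.8
top row 30 L [135, 134, 134, 134, 135, 132, 130, 141, 166, 168, 168, 165] R [169, 169, 171, 173, 175, 181, 190, 124, 56, 87, 164, 176, 175]
top row 35 L [136, 135, 134, 133, 135, 134, 132, 147, 164, 164, 164, 166] R [170, 172, 176, 179, 180, 179, 189, 145, 73, 61, 60, 52, 131]
top row 40 L [134, 134, 133, 135, 135, 134, 136, 132, 155, 164, 162, 161] R [177, 178, 177, 179, 183, 183, 191, 158, 84, 61, 64, 65, 65]
top col 222 [132, 132, 132, 132, 157, 171, 174, 171, 167] [172, 174, 176, 173, 122, 66, 150, 161]
flange row 56 [187, 191, 190, 188, 190, 196, 157, 79, 64, 122, 144, 127]
flange col 245 [114, 109, 111, 155, 185, 159, 65, 86, 123, 139, 137, 137]
flange col 250 [109, 104, 123, 193, 185, 172, 81, 60, 110, 142, 137, 137]
sq row 165 [128, 128, 127, 126, 135, 165, 161, 159, 167] [187, 189, 189, 170, 106, 60, 64, 66, 66, 67, 65]
sq row 190 [128, 129, 128, 127, 126, 131, 158, 164, 162] [178, 181, 183, 183, 156, 89, 58, 65, 66, 66, 67]
[[145, 13, 27, 37, 204], [164, 15, 31, 50, 242], [137, 37, 15, 17, 49], [324, 162, 45, 1, 45], [360, 227, 27, 1, 27], [317, 303, 39, 13, 101], [269, 309, 47, 13, 65]]
```

```bash
python3 - <<'E'
from h import *
snap('scene','scene1')
a=cv2.imread('pics/scene0.png');b=cv2.imread('pics/scene1.png')
for n,(x,y) in dict(loupe=(97,157),case=(419,240)).items():
    d=cv2.absdiff(a,b)[y-20:y+20,x-15:x+15].max(2);print(n,d.max(),(d>30).sum())
s=arm.state();print(s['force'],s['time_s']);print(arm.close_job())
E
```

```text
loupe 15 0
case 14 0
[-0.22233132  0.13651289 -0.44331855] 35.85
the job is handed in; nothing more can be done
None
```

The plate is laid out and the job is handed in at about 36 s: riser, then ring, V-block and arbor, all standing upright. The robot was clear of everything when I handed in.

**Last checks, from the wrist camera (plate frame, good to about 1 mm):**
- **Riser:** 0.2 mm off the point midway between the posts, in each direction.
- **Ring:** within about 0.7 mm of the riser's centre.
- **V-block:** groove up and running towards the round post. The final view agrees with a 30 mm gap to within 1 to 2 mm. One coarser earlier view gave about 28.5 mm. I trusted the larger, closer views, which gave 30.
- **Arbor:** the first placing was about 2 mm off to the side, so I gripped it again and moved it 2 mm. Afterwards the stem top was within about 0.5 px of where it should appear, sideways and front to back.
- **Bystanders:** the loupe and the case look unchanged in the before and after scene images.

**Disagreements:**
- The fingers read 42.5 mm on the 46 mm ring and 17.7 mm on the 20 mm arbor stem. Both held firmly and were placed correctly.
- The wrist camera's stated calibration was about 4 mm out in depth. I fitted a correction from the plate's known size.
- I viewed all 16 pictures allowed, so the check after the arbor was moved used pixel values only, not a viewed picture.

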